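# Wind up the router lift for a bit change

## Robot

A 6-joint arm with a two-finger parallel gripper is mounted at the origin on a cart in front of the work surface, level with it; the furniture and walls round the work are solid. World frame = base frame: x ahead of the robot, y to its left, z up, the work surface at z = 0. Lengths are in m, angles in rad, forces in N, time in s.
With the tool pointing down it reaches from about 0.375 to 0.975 m from the base axis. Payload 3.8 kg.
Tool frame: the origin (TCP) lies on the centre line of the jaws, within the pads' length; the fingertips stand 14 mm ahead of it and the grasp point (between the pads) lies 5 mm behind it; z points along the fingers, x is the direction in which the jaws open and shut, and the axes are right-handed (so a half turn about z gives the same grasp; the last joint's range is limited). The gripper opens to 85 mm and grips with 20 to 120 N. Pads are 22 mm wide; open, the fingers measure 114 mm over their backs; the gripper's body (76 mm by 85 mm) begins 54 mm behind the grasp point. The pads swing forward as they close: fully open they stand 13 mm farther back than shut.
Start: joints at [1.157, 0.264, 1.604, -0, 1.274, -0.037], TCP at [0.248, 0.628, 0.245] pointing down, gripper open.
Joint ranges: [-2.63, 2.63], [-0.94, 2.18], [0.31, 2.57], [-1.31, 4.45], [0, 2.66], [-2.55, 2.55]. Speed limits (rad/s): [2.57, 2.57, 3.14, 3.14, 3.14, 3.14].

## Interface

Orientations are given as a rotation vector (axis times angle).
In Python, from workcell import bot gives the robot as it stands. The module is installed in compiled form; this text tells all that it offers.
- The arm moves only by the tool arm_command, never from a script. Its argument "steps" is one flat list of numbers, 7 for each row, row after row: the shift along the tool's x, y, z in units of 30 mm (1.0 is 30 mm), then the turn, a rotation vector about the tool's x, y, z in units of 6 degrees (1.0 is 6 degrees), then the opening, from 0 (shut) to 1 (fully open). In form: [tx, ty, tz, ax, ay, az, fingers, tx, ty, tz, ax, ay, az, fingers, ...]. A call has 1 to 10 rows; each row shifts and turns the commanded pose from where the row before left it, along the tool's axes as they then stand; what a row does not reach is not made up. A row lasts 1/8 s, in which the tool goes at most 62.5 mm and 10.7 degrees, less where a joint would pass 70% of its speed; a pose out of reach is approached as far as the arm can. A call is refused whole if a number of a shift passes 1 or a number of a turn 1, either way. A call with a gripper value outside its range is refused whole. The fingers move at their own pace and stop on an object; "squeeze" is the grip in N (left out, the last holds). Time passes only in rows, so rows that do not move let the fingers close. It gives the time, the measured TCP pose, the force and the opening at its end, in the units of the state.
- bot.read_state(): the state, without advancing time (a new reading comes with each control period).
- bot.read_camera(name): name is "side" or "top"; returns a dict with "img" (480x640x3 uint8, red, green, blue), "camera_matrix" (3x3 intrinsics, pixels), "pose" (4x4, takes a point from camera to world coordinates). Camera axes: x right, y down, z forward; pixel columns grow to the right and rows downward; lengths in m; the calibration is good to about 2 mm. A picture is of the moment at which its call begins. There is no depth.
- bot.finish_job(): hands the job in, once; it reports no verdict.
The state is a dict: "time": time; "q": joint angles; "joint_vel": joint speeds; "joint_torque": joint torques, N m; "tool_pos": TCP position; "tcp_rot": TCP orientation; "wrist_force": force on the tool from outside, world axes, zero at the start; "torque": the same for the moment, N m; "width": opening from 0.0 (shut) to 1.0 (fully open).
Only numpy, scipy, OpenCV 4.12 (cv2) and the standard library are available. Lean on these libraries where they do the work, as an engineer would, in place of code of your own. Each camera call takes 0.05 s, during which the arm holds its last target.

## Task

The router in the small router table must come up for a bit change. Take the crank out of the wooden bit rack, put it down through the crank hole in the aluminium plate, feel for the hidden hex until the crank drops fully home, then wind it clockwise until the lift is right up at its top stop and leave the crank standing in its seat. Go gently: do not lean on the crank or wind it before it is home, do not force it against the stop, and leave the other things where they lie.

Things in the scene. Friction and masses are not known exactly. Their poses are not given: they have to be found in the camera images.
- router_table: Fixed benchtop router table: grey top 260 (its x) x 360 mm (its y), 170 mm above the bench, with a flush aluminium plate 160 x 200 mm. Origin under its middle on the bench; x from mitre track and switch (front) to fence (back, face at x = 71, 61 mm high). Under it a lift screw: clockwise from above raises the motor 16 mm a turn to a solid stop, 0.8 to 1.25 turns away at the start.
- crank_hole (a point): Centre of the upright 20 mm crank hole at the plate's upper face, at x -45, y +65 mm in the table's frame: the middle-sized of three holes (the bit stands in the 50 mm one, 92 mm away; an 8 mm one is the lock). Under it, hidden and coaxial, the lift screw's hex socket, 17 mm across flats, square-edged: mouth 28, floor 54 mm below the plate's face. The angle of its hex is not measured and varies.
- socket_floor (a point): Centre of the hidden socket's floor, 54 mm below crank_hole; the crank's tip rests here when fully home. The screw stays where it is left and turns with about 0.25 N m (some 4 N at the knob). Over 45 N of contact between crank and router table while it stands on the socket's mouth, or 100 N while half seated, does damage. The socket is greased.
- crank: Loose steel crank, about 0.35 kg, upright in the bit rack. Origin at its lower tip, z up the shank, x along its arm. From the tip: nose 9 mm long, 9 to 16 mm thick, hex 16 mm across flats up to z = 34 (flats face +x and every 60 degrees; enters within about 6 degrees), round shank 18 mm thick. Not aligned, it stands on the socket's mouth, its tip about 17 mm above the floor.
- crank_head (a point): Point on the axis, z = 126 mm in the crank's frame, in the upper half of its square head (20 x 20 mm, faces along the crank's x and y, z = 104 to 136), by which it is held. Below the head a flat arm 20 mm wide, z = 94 to 104, runs 65 mm along +x. When home the arm's underside is 40 mm above the plate.
- knob_middle (a point): Middle of the crank's black knob: upright cylinder, 24 mm diameter, 50 mm high, spinning freely on its pin 65 mm from the crank's axis along its +x, from z = 106 to 156 mm in the crank's frame.
- collet_top (a point): Top centre of the router's collet nut (23 mm wide) in the 50 mm hole, a bit of 11 mm diameter standing 33 mm above it. It rises with the lift. In the table's frame its z is 174 mm (4 mm above the plate) where it meets the top stop, a hard rubber buffer; 10 N at the knob presses it in about 0.2 mm, and more than 0.6 mm does damage.
- bit_rack: Fixed wooden rack 62 x 165 x 62 mm high, router bits standing up to 30 mm above it on both sides of the crank's hole in its middle (19.6 mm wide, 50 mm deep). Origin at the centre of its underside, y along its length.
- spanner: Bystander: adjustable spanner 183 x 29 x 8 mm lying on the right of the router table's top.
- pin_tin: Bystander: flat round tin, 56 mm diameter, 21 mm high, on the left of the router table's top by the fence.
- sanding_block: Bystander: sanding block 62 x 101 x 28 mm on the bench.
- hammer: Bystander: hammer 267 mm long lying on the bench at the far left.
- pencil: Bystander: flat carpenter's pencil 163 mm long on the bench in front.

How it is judged:
By the outcome, as a careful person would: the job done as asked, in the order asked, and still so for the second after the job is handed in, with the robot touching nothing.
It also fails if it takes over 72 s, if anything falls off the work surface, if the arm or the gripper's body presses on something with over 40 N, if the wrist force passes 120 N, or if a joint passes its speed limit or range.

## Working session

There is one attempt and no reset: what is moved stays moved. The work goes in short steps, Python scripts to look and compute and a tool call to move; the robot and the scene stay as the last step left them, time stands still between calls to the robot, and variables do not carry over. Pictures are saved under pics/ and viewed, and the job is handed in when it is done.

Besides the shell and the picture viewer there is one more tool, called by a JSON object that holds its "method" and its "body". arm_command: Moves the arm, as the interface text tells. Its arguments: {"type":"object","properties":{"steps":{"type":"array","items":{"type":"number"}},"squeeze":{"type":"number"}},"required":["steps"]}

```bash
mkdir -p pics; cat > h.py <<'E'
import numpy as np,cv2
from workcell import bot
def snap(n,f):
    c=bot.read_camera(n); cv2.imwrite('pics/'+f+'.png',c['img'][:,:,::-1]); np.savez('pics/'+f+'.npz',K=c['camera_matrix'],T=c['pose']); return c
def ray(f,u,v):
    d=np.load('pics/'+f+'.npz'); r=np.linalg.inv(d['K'])@[u,v,1]; return d['T'][:3,3],d['T'][:3,:3]@r
def atz(f,u,v,z):
    o,r=ray(f,u,v); return o+r*(z-o[2])/r[2]
def proj(f,p):
    d=np.load('pics/'+f+'.npz'); q=np.linalg.inv(d['T'])@np.r_[p,1]; q=d['K']@q[:3]; return q[:2]/q[2]
def crop(f,x0,y0,x1,y1,s,out):
    i=cv2.imread('pics/'+f+'.png')[y0:y1,x0:x1]; cv2.imwrite('pics/'+out+'.png',cv2.resize(i,None,fx=s,fy=s,interpolation=cv2.INTER_CUBIC))
def st():
    s=bot.read_state(); print({k:np.round(v,4).tolist() for k,v in s.items()}); return s
E
python3 - <<'E'
from h import *
st()
for n in('side','top'):
    c=snap(n,n+'0'); print(n,c['camera_matrix'].round(1).tolist(),c['pose'].round(3).tolist())
E
```

```text
{'time': 0.0, 'q': [1.1571, 0.2648, 1.6054, -0.0, 1.2737, -0.0369], 'joint_vel': [-0.0001, -0.0015, -0.0003, -0.0002, -0.0007, -0.0005], 'joint_torque': [0.0006, -51.5118, -36.7316, 0.0001, 0.0129, 0.0], 'tool_pos': [0.2481, 0.627, 0.2439], 'tcp_rot': [2.5971, 1.7654, -0.003], 'wrist_force': [-0.6676, 0.0237, -0.9585], 'torque': [-0.037, -0.0655, 0.01], 'width': 0.9958}
side [[460.3, 0.0, 319.5], [0.0, 460.3, 242.0], [0.0, 0.0, 1.0]] [[0.884, -0.22, 0.413, -0.126], [-0.468, -0.465, 0.752, -0.984], [0.026, -0.857, -0.514, 0.846], [0.0, 0.0, 0.0, 1.0]]
top [[439.3, 0.0, 317.5], [0.0, 439.3, 238.7], [0.0, 0.0, 1.0]] [[-0.019, -0.981, 0.192, 0.264], [-1.0, 0.018, -0.003, 0.1], [-0.001, -0.192, -0.981, 1.265], [0.0, 0.0, 0.0, 1.0]]
```

View pics/side0.png

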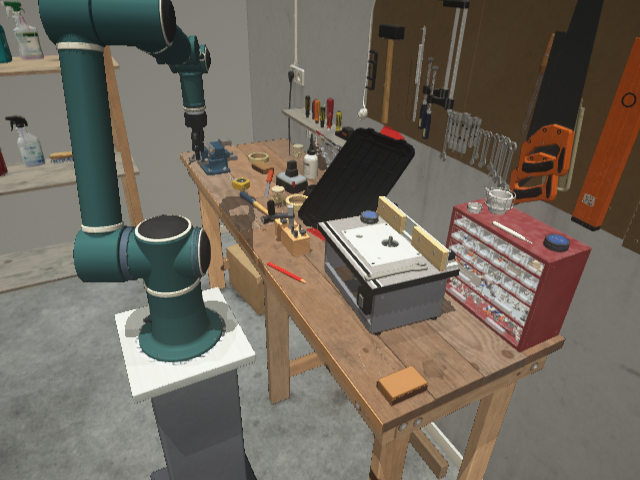

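View pics/top0.png

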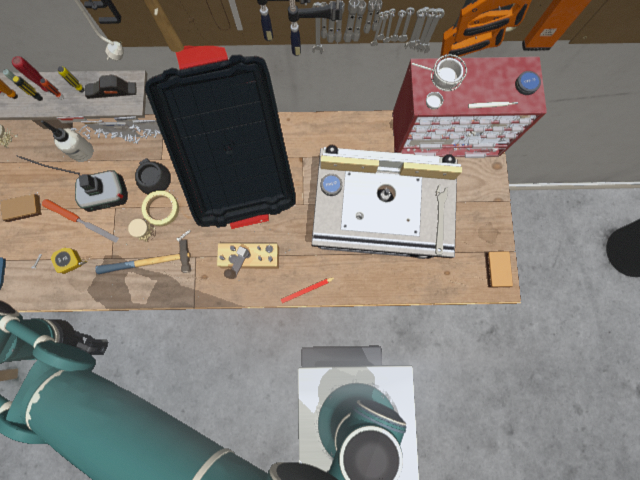

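```bash
python3 - <<'E'
from h import *
crop('top0',205,220,305,290,8,'c1')
crop('top0',305,140,465,260,5,'c2')
crop('side0',255,190,335,260,8,'c3')
crop('side0',315,190,475,310,5,'c4')
E
```

```text
(no output)
```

View pics/c1.png

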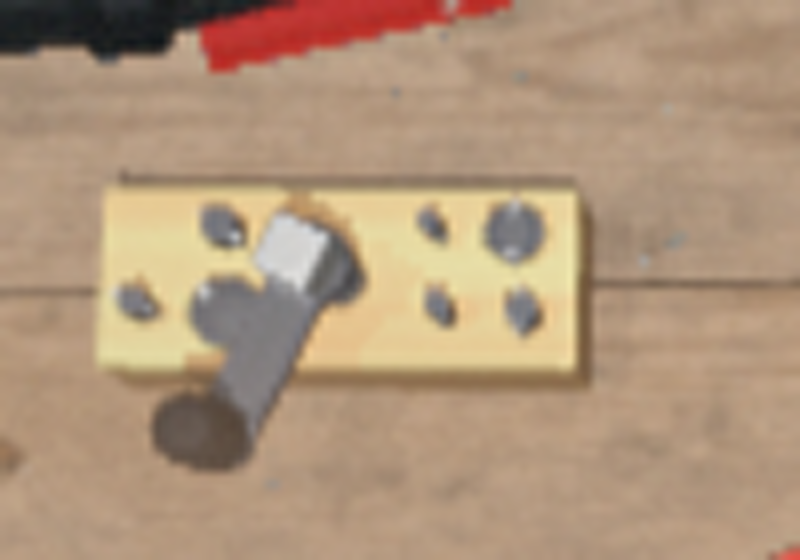

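View pics/c2.png

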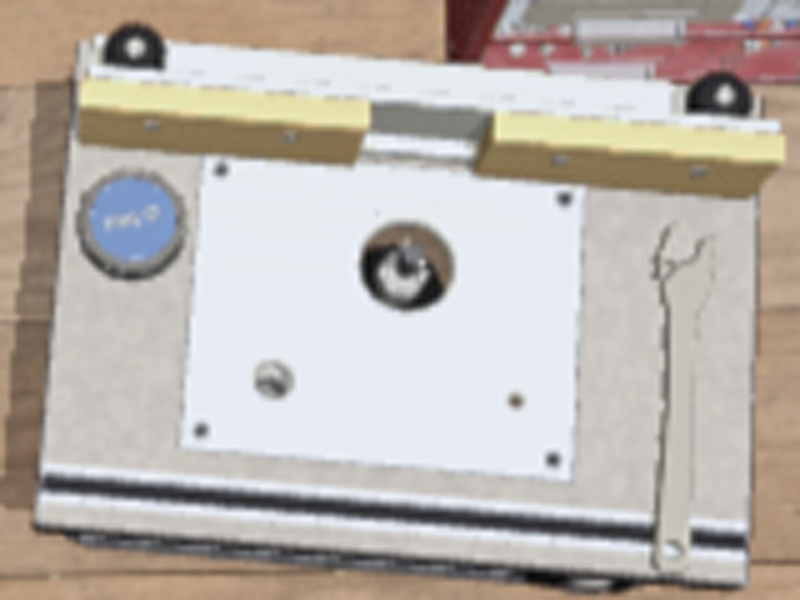

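View pics/c3.png

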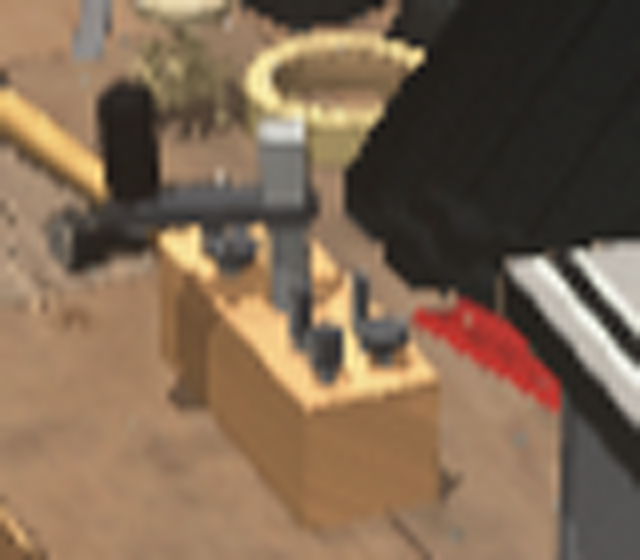

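View pics/c4.png

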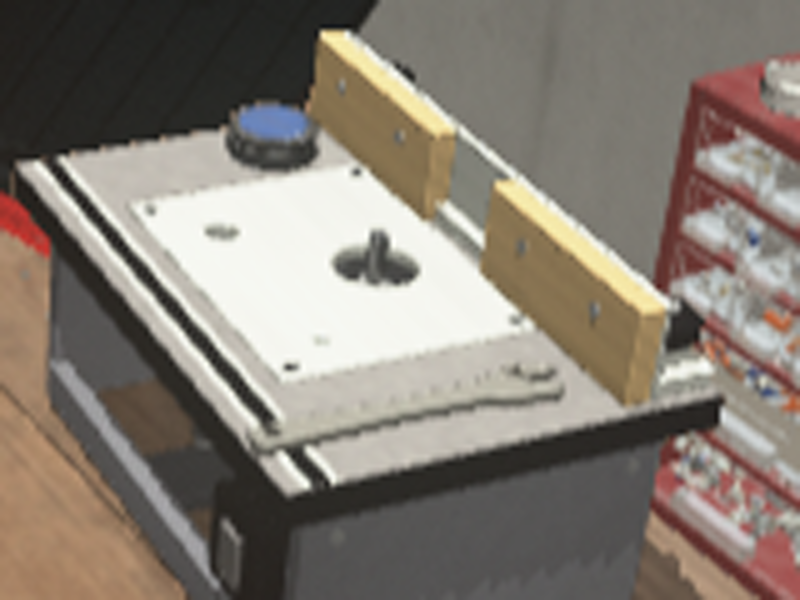

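```bash
python3 - <<'E'
from h import *
P=lambda f,x0,y0,s,u,v,z:atz(f,x0+u/s-.0,y0+v/s-.0,z)
print('rack',[P('top0',205,220,8,u,v,.062).round(4)[:2].tolist() for u,v in((105,185),(580,183),(578,372),(97,368))])
for u,v in((282,210),(333,240),(305,288),(255,255)): print('head',P('top0',205,220,8,u,v,.148).round(4))
print('knob',P('top0',205,220,8,202,425,.168).round(4))
print('side head top',P('side0',255,190,8,282,130,.148).round(4))
for n,u,v in(('crank',273,380),('big',407,266),('lock',516,401),('FL',35,527),('FR',748,583),('tin',135,220),('pFL',180,448),('pFR',573,481),('pBL',203,155),('pBR',584,187)): print(n,P('top0',305,140,5,u,v,.17).round(4))
for n,u,v in(('crank',222,231),('big',377,265),('lock',321,341)): print('s',n,P('side0',315,190,5,u,v,.17).round(4))
E
```

```text
rack [[0.4925, 0.3734], [0.4901, 0.2081], [0.4239, 0.2089], [0.4283, 0.3746]]
head [0.4669 0.2966 0.148 ]
head [0.4567 0.28   0.148 ]
head [0.4412 0.2888 0.148 ]
head [0.4523 0.305  0.148 ]
knob [0.3953 0.3171 0.168 ]
side head top [0.4549 0.2863 0.148 ]
crank [ 0.536  -0.0122  0.17  ]
big [ 0.5955 -0.0839  0.17  ]
lock [ 0.5226 -0.1362  0.17  ]
FL [0.4617 0.1111 0.17  ]
FR [ 0.4263 -0.2476  0.17  ]
tin [0.623  0.0564 0.17  ]
pFL [0.5012 0.0365 0.17  ]
pFR [ 0.4803 -0.1627  0.17  ]
pBL [0.6579 0.0199 0.17  ]
pBR [ 0.6366 -0.1784  0.17  ]
s crank [ 0.5381 -0.0166  0.17  ]
s big [ 0.5982 -0.0879  0.17  ]
s lock [ 0.5235 -0.1408  0.17  ]
```

```bash
cat > ov.py <<'E'
from h import *
def overlay(f,x0,y0,x1,y1,s,out,x,y,psi,z0,off=(0,0)):
    i=cv2.imread('pics/'+f+'.png')[y0:y1,x0:x1]; i=cv2.resize(i,None,fx=s,fy=s,interpolation=cv2.INTER_CUBIC)
    c,n=np.cos(psi),np.sin(psi)
    def L(pts,col):
        q=[]
        for p in pts:
            w=np.array([x+off[0]+c*p[0]-n*p[1],y+off[1]+n*p[0]+c*p[1],z0+p[2]]); u=proj(f,w); q.append(((u-[x0,y0]+.5)*s-.5))
        cv2.polylines(i,[np.round(q).astype(int)],True,col,1)
    h=.01
    for z in(.136,.104): L([(h,h,z),(h,-h,z),(-h,-h,z),(-h,h,z)],(0,0,255))
    L([(-h,h,.104),(.065,h,.104),(.065,-h,.104),(-h,-h,.104)],(0,255,0))
    t=np.linspace(0,2*np.pi,40)
    for z in(.106,.156): L([(.065+.012*np.cos(a),.012*np.sin(a),z) for a in t],(255,0,0))
    cv2.imwrite('pics/'+out+'.png',i)
E
python3 - <<'E'
from ov import *
overlay('top0',205,220,305,290,8,'o1',.4545,.292,np.radians(153),.012)
overlay('side0',255,190,335,260,8,'o2',.4545,.292,np.radians(153),.012,(.002,-.004))
E
```

```text
(no output)
```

View pics/o1.png

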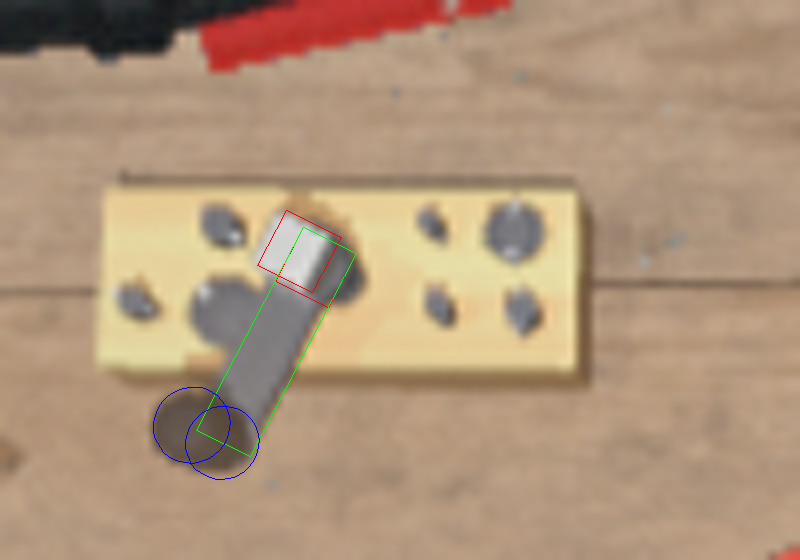

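View pics/o2.png

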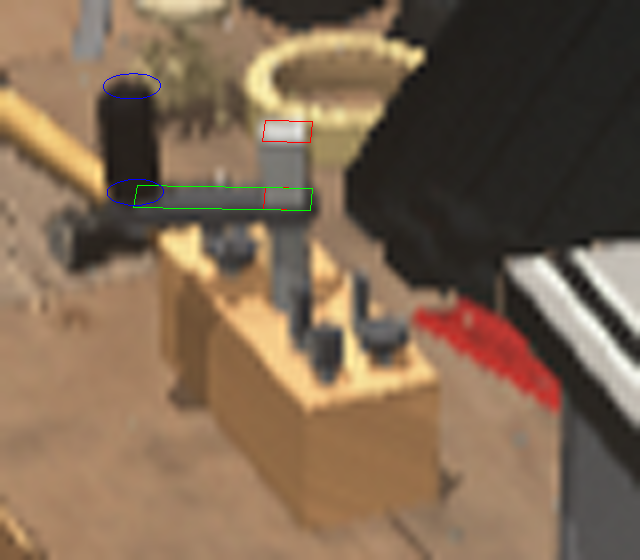

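```bash
cat >> h.py <<'E'
from scipy.spatial.transform import Rotation as R
def rel(target,s=None,yaw=None):
    """shift to target in tool units, turn cw units to yaw (deg), with all shift done AFTER the turn"""
    s=s or bot.read_state(); r=R.from_rotvec(s['tcp_rot']).as_matrix()
    th=np.degrees(np.arctan2(r[1,0],r[0,0])); print('pos',np.round(s['tool_pos'],4),'yaw',th.round(2),'tiltz',r[:,2].round(4),'t',s['time'],'q6',np.degrees(s['q'][5]).round(1),'w',round(float(s['width']),3))
    d=np.array(target)-s['tool_pos']
    if yaw is not None:
        r=r@R.from_euler('z',th-yaw,degrees=True).as_matrix(); print('az units',(th-yaw)/6)
    print('shift now/after-turn units',(np.array(r).T@d/.03).round(3))
E
python3 - <<'E'
from h import *
rel([.456,.291,.23],yaw=62)
E
```

```text
pos [0.2481 0.6271 0.2441] yaw 68.41 tiltz [-8.0e-04 -1.9e-03 -1.0e+00] t 0.1 q6 -2.1 w 1.001
az units 1.0686968856390162
shift now/after-turn units [-6.637 11.378  0.484]
```

{"method": "arm_command", "body": {"steps": [0, 0.3, 0, 0, 0, 1, 0.6, -0.55, 0.95, 0, 0, 0, 0.07, 0.6, -0.55, 0.95, 0, 0, 0, 0, 0.6, -0.55, 0.95, 0, 0, 0, 0, 0.6, -0.55, 0.95, 0, 0, 0, 0, 0.6, -0.55, 0.95, 0, 0, 0, 0, 0.6, -0.55, 0.95, 0, 0, 0, 0, 0.6, -0.55, 0.95, 0, 0, 0, 0, 0.6, -0.55, 0.95, 0, 0, 0, 0, 0.6, -0.55, 0.95, 0, 0, 0, 0, 0.6], "squeeze": 60}}

```text
time: 1.35
tool_pos: [0.4138, 0.3717, 0.2447]
tcp_rot: [2.693, 1.618, -0.001]
wrist_force: [0.9, 0.2, 0.2]
width: 0.601
```

```bash
python3 - <<'E'
from h import *
rel([.456,.291,.23],yaw=62)
E
```

```text
pos [0.4138 0.3717 0.2447] yaw 62.0 tiltz [-7.e-04 -6.e-04 -1.e+00] t 1.35 q6 -22.6 w 0.601
az units -0.000602916250945403
shift now/after-turn units [-1.715  2.505  0.491]
```

{"method": "arm_command", "body": {"steps": [-0.55, 0.85, 0.1, 0, 0, 0, 0.6, -0.6, 0.85, 0.2, 0, 0, 0, 0.6, -0.55, 0.82, 0.2, 0, 0, 0, 0.6, 0, 0, 0, 0, 0, 0, 0.6]}}

```text
time: 1.85
tool_pos: [0.4565, 0.2906, 0.2292]
tcp_rot: [2.695, 1.614, -0.003]
wrist_force: [0.4, 1.4, -0.3]
width: 0.602
```

```bash
python3 - <<'E'
from h import *
rel([.456,.291,.23],yaw=62)
snap('top','top1');snap('side','side1')
crop('top1',205,200,305,290,8,'d1')
crop('side1',245,140,345,240,6,'d2')
E
```

```text
pos [0.4565 0.2906 0.2292] yaw 61.83 tiltz [-0.0017 -0.0013 -1.    ] t 1.85 q6 -32.0 w 0.602
az units -0.027861854726745367
shift now/after-turn units [ 0.005 -0.02  -0.027]
```

View pics/d1.png

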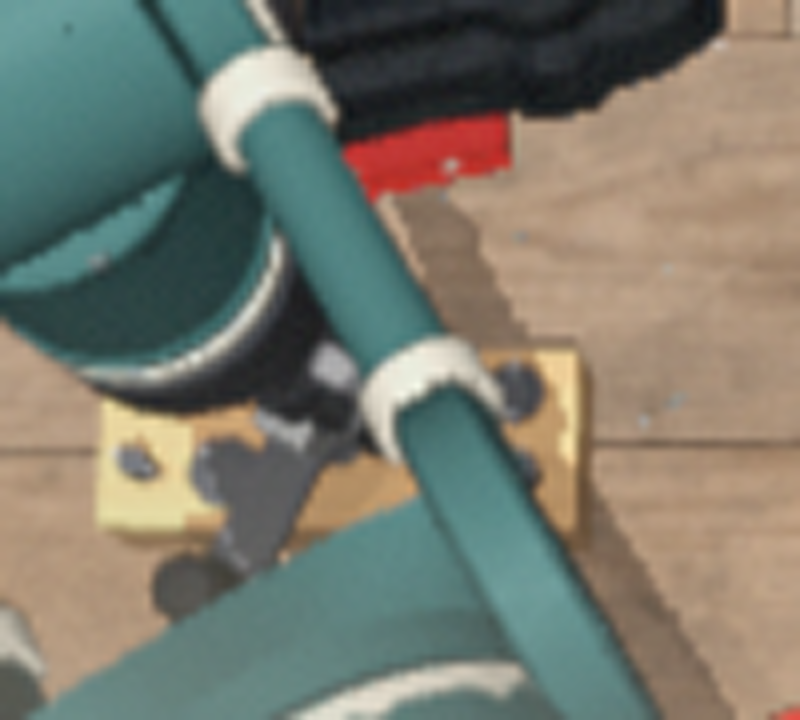

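View pics/d2.png

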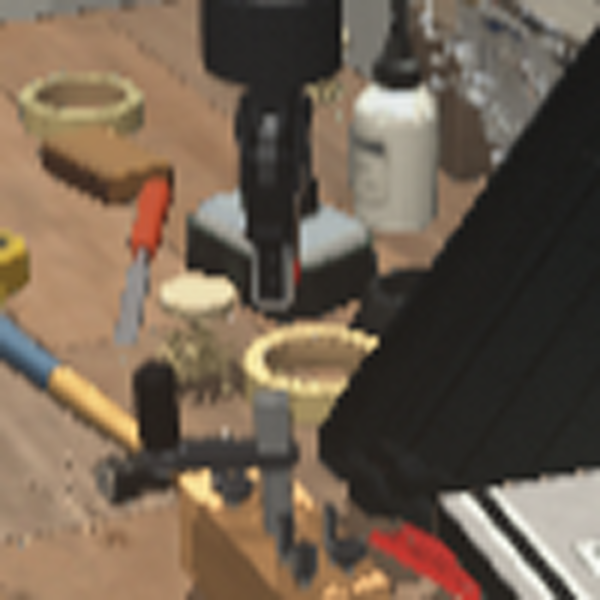

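```bash
python3 - <<'E'
from h import *
print(proj('side1',[.4565,.2906,.215]),proj('side1',[.4565,.2906,.148]), 'head seen',245+272/6,140+395/6)
rel([.456,.291,.135],yaw=62)
E
```

```text
[290.00647226 187.45931708] [290.13631708 205.63952911] head seen 290.3333333333333 205.83333333333331
pos [0.4562 0.2924 0.23  ] yaw 61.94 tiltz [-9.e-04  2.e-04 -1.e+00] t 1.95 q6 -31.9 w 0.598
az units -0.010806046575802716
shift now/after-turn units [-0.043  0.02   3.166]
```

{"method": "arm_command", "body": {"steps": [0, 0, 0.8, 0, 0, 0, 0.6, 0, 0, 0.8, 0, 0, 0, 0.6, 0, 0, 0.8, 0, 0, 0, 0.6, 0, 0, 0.7, 0, 0, 0, 0.6, 0, 0, 0, 0, 0, 0, 0.6, 0, 0, 0, 0, 0, 0, 0, 0, 0, 0, 0, 0, 0, 0, 0, 0, 0, 0, 0, 0, 0, 0, 0, 0, 0, 0, 0, 0], "squeeze": 80}}

```text
time: 3.08
tool_pos: [0.4577, 0.2935, 0.139]
tcp_rot: [-2.693, -1.617, -0.006]
wrist_force: [0.9, 3.1, 5.5]
width: 0.214
```

```bash
python3 - <<'E'
from h import *
rel([.456,.291,.135],yaw=62)
snap('side','side2')
crop('side2',245,140,345,240,6,'e2')
E
```

```text
pos [0.4577 0.2935 0.139 ] yaw 61.97 tiltz [ 0.003   0.0027 -1.    ] t 3.075 q6 -32.0 w 0.214
az units -0.004308063712783176
shift now/after-turn units [-0.101 -0.011  0.134]
```

View pics/e2.png

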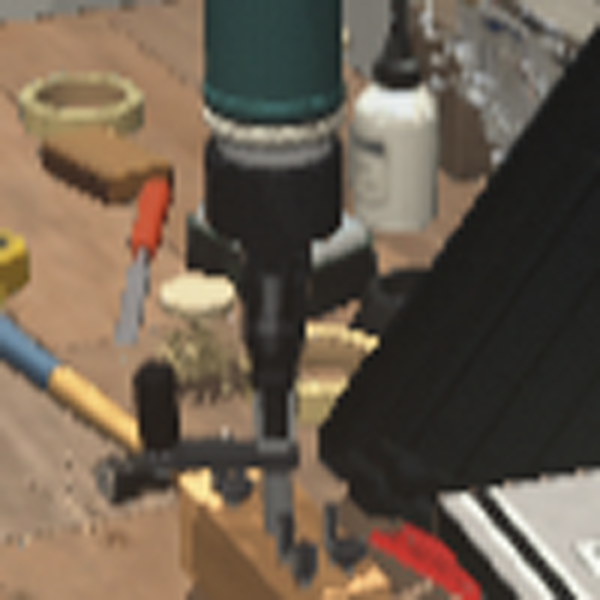

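{"method": "arm_command", "body": {"steps": [0.05, 0, -0.3, 0, 0, 0, 0, 0.05, 0, -0.5, 0, 0, 0, 0, 0, 0, -0.7, 0, 0, 0, 0, 0, 0, -0.8, 0, 0, 0, 0]}}

```text
time: 3.62
tool_pos: [0.4563, 0.2936, 0.2057]
tcp_rot: [2.692, 1.618, -0.008]
wrist_force: [-0.7, 0.3, -3.1]
width: 0.213
```

```bash
python3 - <<'E'
from h import *
s=bot.read_state();print(s['wrist_force'],s['torque'])
rel([.456,.291,.32],yaw=62)
E
```

```text
[-0.69176778  0.26775235 -3.13225716] [-0.01561969 -0.03481988 -0.01925289]
pos [0.4563 0.2936 0.2057] yaw 62.0 tiltz [-0.0041 -0.0035 -1.    ] t 3.625 q6 -31.8 w 0.213
az units -0.0003644340904737457
shift now/after-turn units [-0.101  0.024 -3.811]
```

{"method": "arm_command", "body": {"steps": [0, 0, -0.95, 0, 0, 0, 0, 0, 0, -0.95, 0, 0, 0, 0, 0, 0, -0.95, 0, 0, 0, 0, 0, 0, -0.95, 0, 0, 0, 0, 0, 0, 0, 0, 0, 0, 0]}}

```text
time: 4.25
tool_pos: [0.4585, 0.2949, 0.3226]
tcp_rot: [2.692, 1.617, 0.005]
wrist_force: [0.9, 0.7, -4.1]
width: 0.213
```

```bash
python3 - <<'E'
from h import *
s=bot.read_state();print(s['wrist_force'],s['torque'])
rel([.456,.09,.32],yaw=62)
snap('side','side3'); snap('top','top3')
crop('side3',245,110,345,210,6,'f2')
E
```

```text
[ 0.88510476  0.68726543 -4.11564228] [-0.02924498 -0.05252873 -0.01514087]
pos [0.4585 0.2949 0.3226] yaw 61.98 tiltz [ 2.9e-03  8.0e-04 -1.0e+00] t 4.25 q6 -31.8 w 0.213
az units -0.0030834067342884928
shift now/after-turn units [-6.069  3.134  0.081]
```

View pics/f2.png

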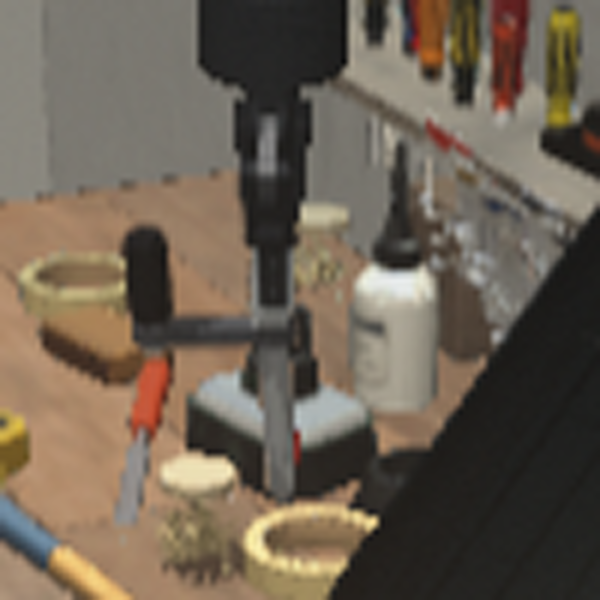

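View pics/top3.png

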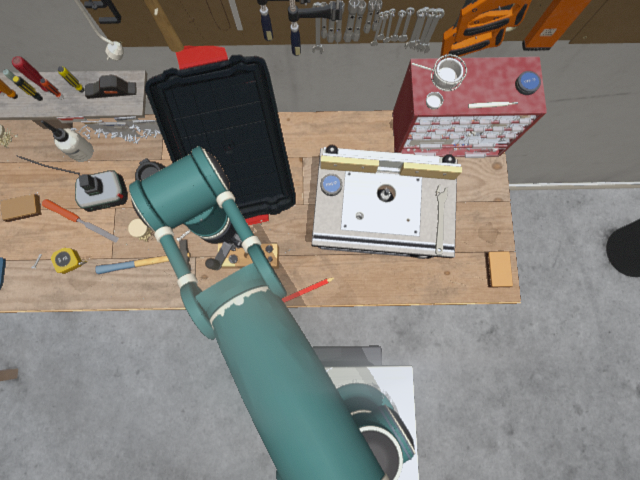

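```bash
python3 - <<'E'
from h import *
for i in range(4):
    s=bot.read_state();print(s['time'],s['tool_pos'].round(4) if hasattr(s['tool_pos'],'round') else s['tool_pos']); bot.read_camera('top')
p=np.array(s['tool_pos'])
for dz in(.05,0.014,-.02,-.033,-.06,-.09,-.127): print(dz,(proj('side3',p+[0,0,dz])-[245,110])*6)
# shank edge measure
i=cv2.imread('pics/side3.png').astype(int)
for v in(168,172,176,180,184,188,190,192): print(v,i[v,284:300].sum(1).tolist())
E
```

```text
4.35 [0.4571 0.2943 0.319 ]
4.4 [0.4568 0.2942 0.3182]
4.45 [0.4567 0.2942 0.3179]
4.5 [0.4568 0.2943 0.318 ]
0.05 [265.75033262 194.03185795]
0.014 [266.24924005 259.72425241]
-0.02 [266.70900168 320.26222103]
-0.033 [266.88194289 343.03382346]
-0.06 [267.2362182  389.68214439]
-0.09 [267.62226698 440.51415658]
-0.127 [268.08773546 501.80355893]
168 [327, 339, 281, 159, 229, 241, 249, 250, 243, 115, 115, 147, 152, 356, 345, 343]
172 [499, 240, 137, 150, 255, 272, 306, 287, 272, 273, 124, 111, 110, 108, 368, 355]
176 [521, 514, 464, 393, 315, 325, 338, 335, 279, 256, 244, 281, 387, 439, 525, 534]
180 [394, 448, 473, 476, 467, 326, 338, 340, 315, 260, 535, 544, 538, 522, 535, 512]
184 [144, 125, 123, 126, 142, 308, 312, 335, 314, 297, 204, 281, 268, 220, 177, 132]
188 [313, 129, 118, 119, 118, 319, 274, 287, 323, 323, 129, 119, 117, 115, 109, 111]
190 [366, 185, 121, 118, 118, 324, 273, 276, 288, 312, 129, 118, 120, 118, 116, 110]
192 [412, 372, 372, 313, 301, 145, 193, 262, 264, 194, 123, 119, 121, 118, 167, 261]
```

```bash
python3 - <<'E'
from h import *
crop('side3',270,120,312,195,8,'g2')
i=cv2.imread('pics/side3.png').astype(int)
for v in(128,132,136,140,144,148,152,156,158,160): print(v,i[v,280:302].sum(1).tolist())
E
```

```text
128 [357, 356, 362, 358, 118, 117, 117, 138, 116, 110, 107, 127, 127, 93, 105, 109, 113, 337, 336, 332, 344, 350]
132 [352, 353, 357, 353, 117, 109, 108, 114, 271, 376, 386, 175, 105, 92, 108, 105, 89, 337, 335, 329, 337, 347]
136 [356, 350, 353, 352, 351, 142, 117, 141, 345, 349, 348, 131, 112, 95, 109, 105, 343, 347, 340, 330, 342, 346]
140 [365, 365, 369, 366, 297, 114, 100, 107, 150, 150, 150, 104, 97, 95, 105, 103, 346, 347, 340, 339, 345, 347]
144 [367, 362, 365, 364, 365, 221, 102, 100, 108, 106, 107, 93, 100, 98, 115, 456, 476, 477, 477, 475, 458, 426]
148 [371, 377, 381, 378, 376, 321, 108, 106, 126, 124, 127, 126, 106, 96, 276, 346, 358, 359, 357, 368, 325, 314]
152 [384, 380, 379, 377, 371, 372, 380, 330, 114, 105, 107, 103, 139, 306, 375, 366, 356, 356, 403, 435, 371, 363]
156 [357, 373, 368, 364, 367, 369, 302, 379, 133, 105, 118, 107, 146, 324, 319, 420, 403, 385, 285, 360, 303, 399]
158 [369, 386, 351, 380, 384, 383, 330, 392, 153, 108, 144, 107, 143, 323, 258, 362, 362, 315, 370, 372, 362, 416]
160 [403, 402, 394, 390, 383, 396, 347, 398, 178, 116, 117, 111, 150, 326, 296, 329, 379, 380, 371, 369, 370, 391]
```

View pics/g2.png

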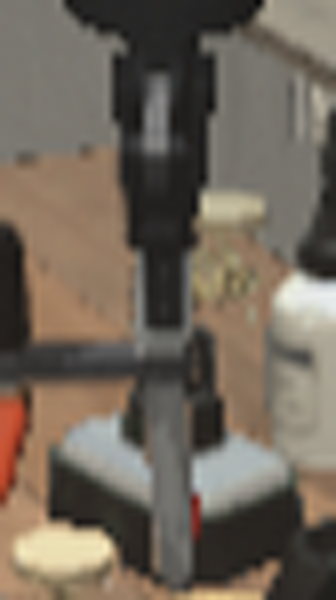

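```bash
cat >> ov.py <<'E'
def edges(f,y,u0,u1):
    i=cv2.imread('pics/'+f+'.png').astype(int); print(y,i[y,u0:u1].sum(1).tolist())
E
python3 - <<'E'
from ov import *
s=st(); snap('side','side4')
p=np.array(s['tool_pos']); bias=np.array([.884,-.468])*.002
overlay('side4',245,110,345,210,8,'k1',p[0],p[1],np.radians(152),p[2]-.127,bias)
for dz in(.014,-.02,-.06,-.1,-.127): print(dz,proj('side4',p+[0,0,dz]))
for v in(156,158,160,180,182,184,186,188,190,192,193): edges('side4',v,284,300)
E
```

```text
{'time': 4.55, 'q': [0.5266, -0.021, 1.7881, -0.0002, 1.3784, -0.5553], 'joint_vel': [0.0007, -0.0021, -0.0089, 0.0003, -0.0012, 0.0023], 'joint_torque': [-0.0103, -38.7637, -39.8837, 0.0465, 0.0564, -0.0001], 'tool_pos': [0.4569, 0.2944, 0.3182], 'tcp_rot': [2.6929, 1.6177, -0.0061], 'wrist_force': [0.1483, -0.649, -3.4603], 'torque': [-0.0235, -0.0168, -0.0291], 'width': 0.2151}
0.014 [289.39679965 153.20756766]
-0.02 [289.4731683  163.29817222]
-0.06 [289.56074153 174.86924086]
-0.1 [289.64595271 186.12821079]
-0.127 [289.70218269 193.5578897 ]
156 [367, 366, 432, 274, 113, 109, 110, 108, 259, 233, 317, 420, 406, 382, 288, 361]
158 [382, 386, 371, 298, 116, 108, 131, 103, 272, 236, 366, 363, 361, 313, 367, 371]
160 [383, 395, 371, 319, 118, 127, 108, 105, 259, 276, 292, 329, 379, 380, 374, 367]
180 [394, 446, 473, 476, 305, 334, 347, 332, 283, 300, 538, 543, 541, 527, 530, 513]
182 [145, 187, 259, 330, 313, 332, 345, 335, 296, 289, 191, 504, 494, 473, 438, 367]
184 [145, 125, 122, 125, 283, 266, 311, 337, 304, 276, 201, 276, 267, 224, 176, 133]
186 [150, 138, 121, 119, 120, 268, 277, 290, 299, 297, 184, 128, 120, 114, 107, 109]
188 [314, 134, 117, 116, 118, 271, 272, 291, 286, 302, 128, 120, 122, 114, 111, 111]
190 [367, 188, 120, 116, 119, 272, 275, 287, 291, 279, 127, 122, 117, 116, 114, 109]
192 [414, 375, 370, 316, 300, 279, 271, 285, 286, 255, 122, 122, 122, 116, 171, 258]
193 [386, 389, 371, 351, 399, 286, 262, 275, 265, 224, 300, 298, 298, 289, 315, 365]
```

View pics/k1.png

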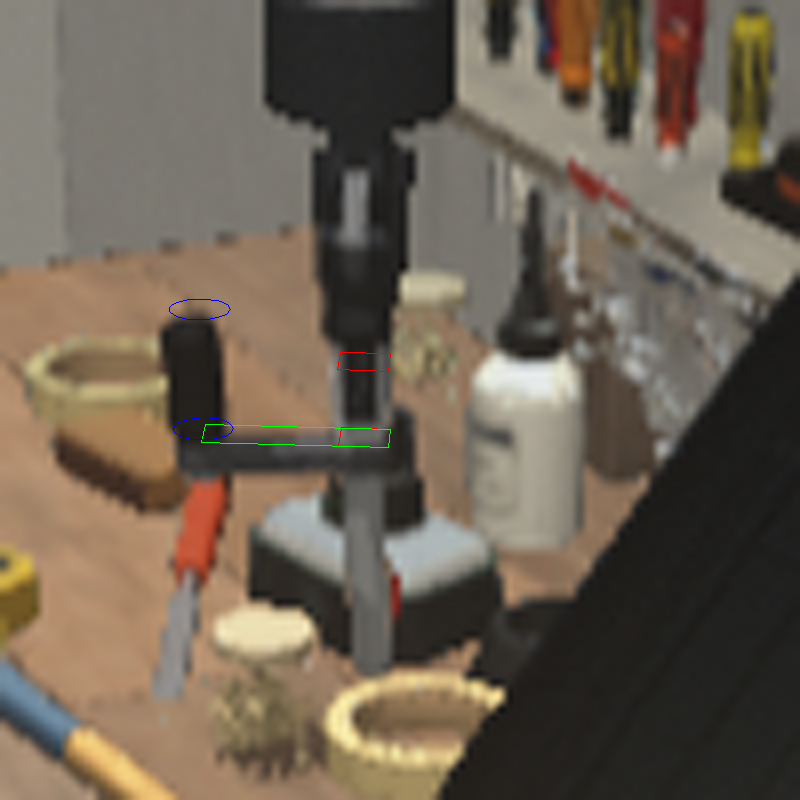

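```bash
python3 - <<'E'
from h import *
rel([.456,.12,.325],yaw=62)
r=lambda d: np.array([[np.cos(1.0821),np.sin(1.0821)],[np.sin(1.0821),-np.cos(1.0821)]])@d/.03
print(r([.081,-.132]))
E
```

```text
pos [0.4571 0.2945 0.3185] yaw 61.99 tiltz [-0.0027 -0.0017 -1.    ] t 4.6 q6 -31.8 w 0.214
az units -0.0011106604435345464
shift now/after-turn units [-5.155  2.698 -0.206]
[-2.61737778  4.4496442 ]
```

{"method": "arm_command", "body": {"steps": [-0.4, 0.2, -0.1, 0, 0, 0, 0, -0.8, 0.42, -0.1, 0, 0, 0, 0, -0.8, 0.42, 0, 0, 0, 0, 0, -0.8, 0.42, 0, 0, 0, 0, 0, -0.8, 0.42, 0, 0, 0, 0, 0, -0.8, 0.42, 0, 0, 0, 0, 0, -0.75, 0.4, 0, 0, 0, 0, 0, -0.5, 0.8, 0, 0, 0, 0, 0, -0.5, 0.85, 0, 0, 0, 0, 0, -0.5, 0.85, 0, 0, 0, 0, 0], "squeeze": 110}}

```text
time: 5.85
tool_pos: [0.5019, 0.044, 0.3265]
tcp_rot: [2.693, 1.617, 0.0]
wrist_force: [0.1, 0.3, -3.4]
width: 0.204
```

{"method": "arm_command", "body": {"steps": [-0.55, 0.85, 0, 0.4, 0, 0, 0, -0.35, 0.7, 0, 0, 0, 0, 0, 0, 0, 0, 0, 0, 0, 0, 0, 0, 0, 0, 0, 0, 0]}}

```text
time: 6.35
tool_pos: [0.5299, 0.0001, 0.3252]
tcp_rot: [-2.662, -1.599, 0.034]
wrist_force: [-0.2, 0.2, -4.5]
width: 0.205
```

```bash
python3 - <<'E'
from h import *
snap('side','side5'); snap('top','top5')
rel([.5365,-.0125,.325],yaw=62)
s=st()
crop('side5',310,130,410,250,6,'k2')
E
```

```text
pos [0.5298 0.0006 0.3254] yaw 62.04 tiltz [-0.037   0.0199 -0.9991] t 6.45 q6 -65.5 w 0.209
az units 0.006599004012298811
shift now/after-turn units [-0.281  0.403 -0.002]
{'time': 6.45, 'q': [-0.057, -0.0289, 1.7833, 0.0179, 1.4254, -1.1428], 'joint_vel': [0.0052, -0.0033, -0.001, -0.0012, -0.0008, -0.0013], 'joint_torque': [-0.3037, -37.636, -39.5673, 0.1202, 0.2997, 0.0013], 'tool_pos': [0.5298, 0.0006, 0.3254], 'tcp_rot': [-2.6612, -1.6003, 0.0334], 'wrist_force': [0.0636, -0.0699, -4.2267], 'torque': [-0.0542, -0.1349, -0.0198], 'width': 0.2093}
```

View pics/k2.png

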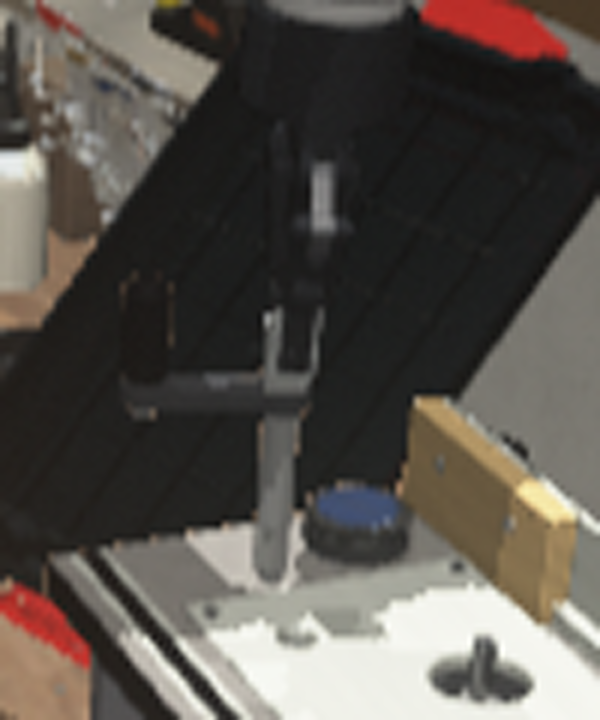

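View pics/top5.png

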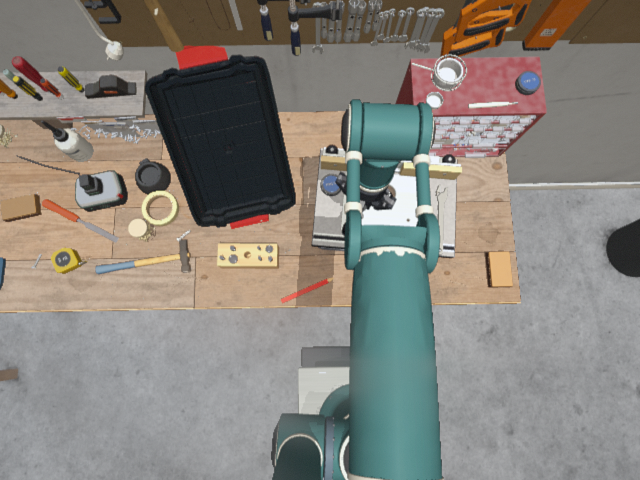

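```bash
python3 - <<'E'
from ov import *
p=np.array([.5298,.0006,.3254])
for dz in(0,-.05,-.127): print((proj('side5',p+[0,0,dz])-[310,130]+.5)*6)
crop('side5',325,170,385,240,10,'k3')
E
```

```text
[288.20109905 337.17782482]
[280.91254504 434.5912029 ]
[270.2333528  577.32132344]
```

View pics/k3.png

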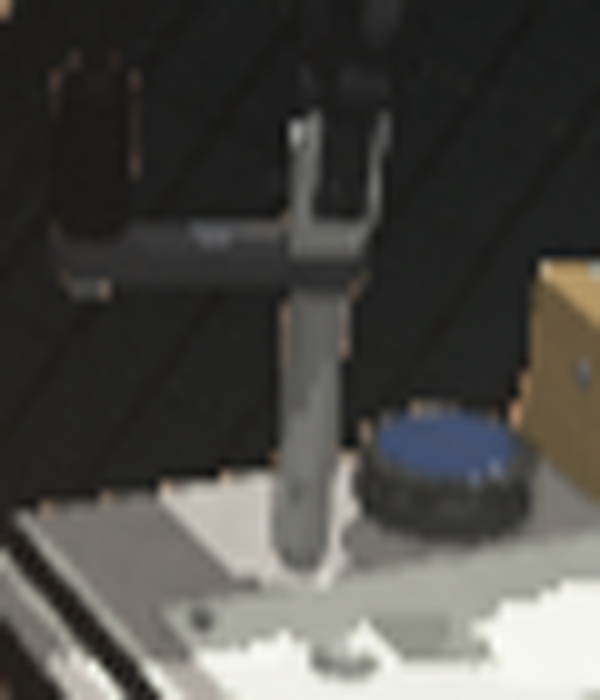

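```bash
python3 - <<'E'
from h import *
p=np.array([.5298,.0006,.17]); ex=np.array([.469,.883,0]); ey=np.array([.883,-.469,0])
print(p@ex,p@ey)
dx=.2427-p@ex
q=proj('side5',p+dx*ex); a=proj('side5',p+dx*ex+.01*ey); print(dx/.03,q,a, proj('side5',p))
# crank axis at z=.17 currently 354.0 px; after dx shift by q-proj(p)
cur=354.0+(q-proj('side5',p))[0]; dy=(358.9-cur)/((a-q)[0])*.01; print('dx,dy mm',dx*1e3,dy*1e3)
print('TCP target',p+dx*ex+dy*ey)
h=p+dx*ex+(dy-.003)*ey; print('crank axis world',h, 'top-hole ey',np.array([.536,-.0122,0])@ey,'ours',h@ey)
E
```

```text
0.249006 0.46753200000000006
-0.21020000000000022 [354.04274037 235.2155954 ] [357.43896358 235.29588557] [353.90860043 234.14422949]
dx,dy mm -6.306000000000006 14.032823402908106
TCP target [ 0.53923347 -0.01154959  0.17      ]
crank axis world [ 0.53658447 -0.01014259  0.17      ] top-hole ey 0.47900980000000004 ours 0.4785609619147171
```

{"method": "arm_command", "body": {"steps": [-0.21, 0.468, 0, 0, 0, 0, 0, 0.0105, 0, 0, 0, -0.04, -1, 0, 0.0105, 0, 0, 0, -0.04, -1, 0, 0.0105, 0, 0, 0, -0.04, -1, 0, 0.0105, 0, 0, 0, -0.04, -1, 0, 0.0105, 0, 0, 0, -0.04, -1, 0, 0.0105, 0, 0, 0, -0.04, -1, 0, 0.0105, 0, 0, 0, -0.04, -1, 0, 0.0105, 0, 0, 0, -0.04, -1, 0, 0.0105, 0, 0, 0, -0.04, -1, 0]}}

```text
time: 7.7
tool_pos: [0.5403, -0.0097, 0.3249]
tcp_rot: [-1.647, -2.649, 0.053]
wrist_force: [-0.5, -0.0, -4.8]
width: 0.21
```

{"method": "arm_command", "body": {"steps": [0.0105, 0, 0, 0, -0.04, -1, 0, 0.0105, 0, 0, 0, -0.04, -1, 0, 0.0105, 0, 0, 0, -0.04, -1, 0, 0, 0, 0, 0, 0, 0, 0, 0, 0, 0, 0, 0, 0, 0]}}

```text
time: 8.32
tool_pos: [0.5396, -0.0087, 0.3248]
tcp_rot: [-1.221, -2.875, 0.057]
wrist_force: [-0.5, 0.3, -3.8]
width: 0.212
```

```bash
python3 - <<'E'
from h import *
snap('side','side6'); snap('top','top6')
s=st()
th=np.radians(134)
rel([.5366+.003*np.sin(th),-.0102-.003*np.cos(th),.325],s=s)
p=np.array([.5366,-.0102,0])
for z in(.3,.25,.2,.17): print(z,proj('side6',p+[0,0,z]), proj('top6',p+[0,0,z]))
crop('side6',325,170,385,240,10,'m3')
crop('top6',325,170,405,240,10,'m4')
E
```

```text
{'time': 8.425, 'q': [-0.0449, -0.0141, 1.7699, -0.0286, 1.415, -2.3786], 'joint_vel': [-0.0005, -0.001, 0.0028, 0.0007, 0.0005, -0.0042], 'joint_torque': [0.0059, -38.8007, -39.6292, -0.2283, 0.2389, 0.0095], 'tool_pos': [0.5395, -0.0087, 0.3248], 'tcp_rot': [-1.2208, -2.8752, 0.0572], 'wrist_force': [-0.0512, -0.9236, -3.9476], 'torque': [0.0539, -0.0785, 0.0109], 'width': 0.2088}
pos [ 0.5395 -0.0087  0.3248] yaw 133.99 tiltz [-0.0303 -0.0269 -0.9992] t 8.425 q6 -136.3 w 0.209
shift now/after-turn units [ 0.032 -0.004 -0.006]
0.3 [361.02106226 195.08747415] [364.04541394 201.86058048]
0.25 [359.74516667 211.04324393] [361.87742695 207.61608543]
0.2 [358.51829135 226.38598842] [359.90327873 212.8569932 ]
0.17 [357.80453406 235.31191233] [358.80130034 215.78249143]
```

View pics/m3.png

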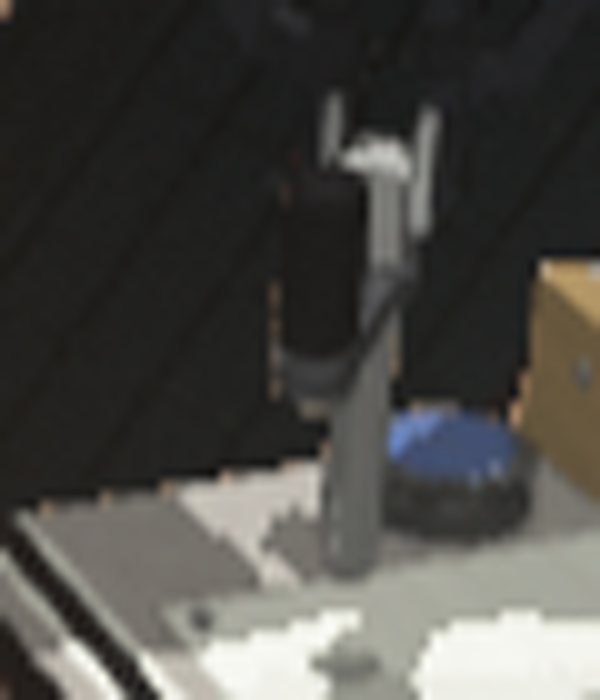

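View pics/m4.png

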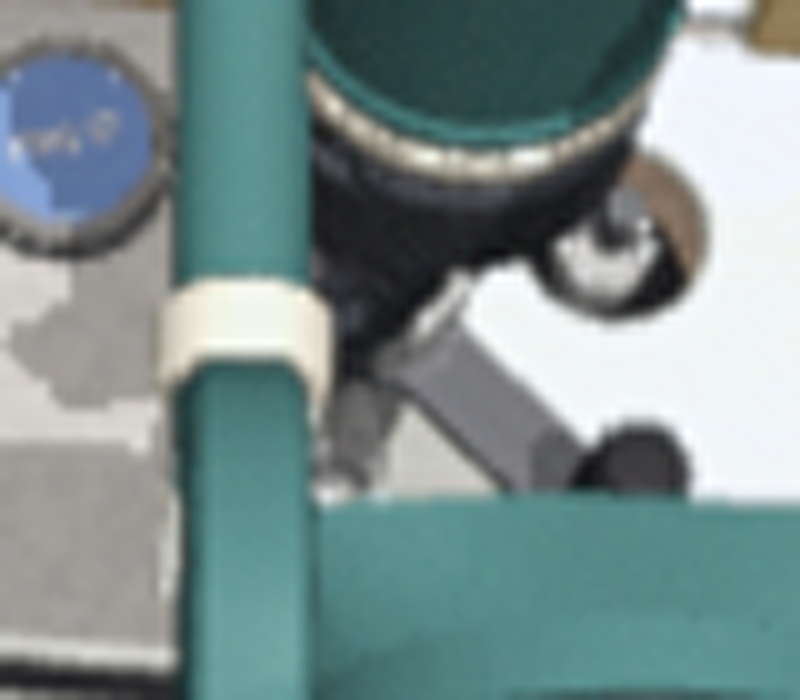

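{"method": "arm_command", "body": {"steps": [0, 0.02, 0.4, 0, 0, 0, 0, 0, 0.017, 0.4, 0, 0, 0, 0, 0, 0.013, 0.3, 0, 0, 0, 0, 0, 0.01, 0.2, 0, 0, 0, 0, 0, 0, 0, 0, 0, 0, 0]}}

```text
time: 9.05
tool_pos: [0.5396, -0.0086, 0.2851]
tcp_rot: [-1.219, -2.876, 0.058]
wrist_force: [0.4, -0.7, -4.8]
width: 0.206
```

```bash
python3 - <<'E'
from h import *
s=st()
snap('side','side7')
crop('side7',325,180,385,250,10,'n3')
E
```

```text
{'time': 9.05, 'q': [-0.0445, 0.0038, 1.824, -0.0294, 1.3431, -2.377], 'joint_vel': [-0.0006, -0.0061, -0.0116, 0.0017, 0.013, 0.0003], 'joint_torque': [0.3948, -39.4196, -38.5691, 0.0666, 0.7063, -0.0041], 'tool_pos': [0.5396, -0.0086, 0.2851], 'tcp_rot': [-1.2193, -2.8759, 0.0578], 'wrist_force': [0.434, -0.7107, -4.7916], 'torque': [-0.1301, -0.3009, -0.0053], 'width': 0.2063}
```

View pics/n3.png

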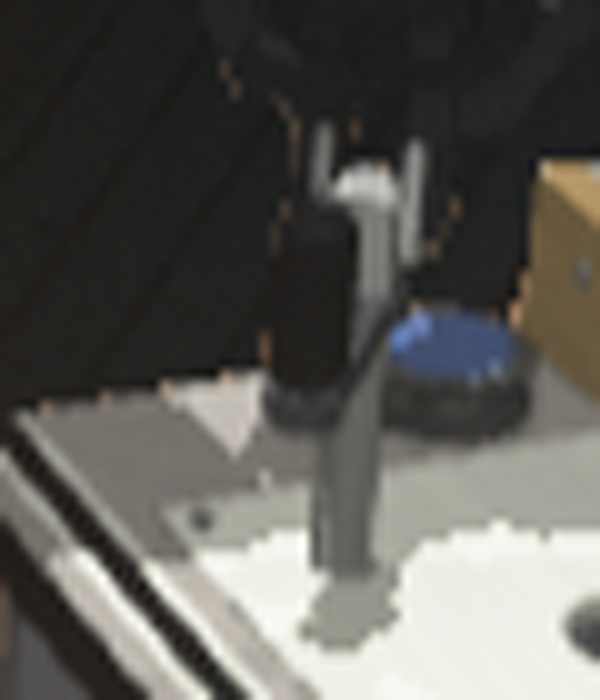

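{"method": "arm_command", "body": {"steps": [0, 0.008, 0.2, 0, 0, 0, 0, 0, 0.008, 0.2, 0, 0, 0, 0, 0, 0, 0, 0, 0, 0, 0]}}

```text
time: 9.48
tool_pos: [0.5395, -0.0086, 0.2731]
tcp_rot: [-1.219, -2.876, 0.058]
wrist_force: [2.5, -1.5, -5.2]
width: 0.206
```

```bash
python3 - <<'E'
from h import *
s=st()
E
```

```text
{'time': 9.475, 'q': [-0.0444, 0.0101, 1.8396, -0.0294, 1.3211, -2.3764], 'joint_vel': [-0.0017, -0.0025, -0.007, -0.0005, 0.0094, -0.0007], 'joint_torque': [0.5273, -39.7505, -38.1707, 0.1689, 1.0203, -0.0091], 'tool_pos': [0.5395, -0.0086, 0.2731], 'tcp_rot': [-1.2193, -2.8759, 0.0576], 'wrist_force': [2.4925, -1.4505, -5.1577], 'torque': [-0.2063, -0.5875, -0.011], 'width': 0.2059}
```

{"method": "arm_command", "body": {"steps": [-0.038, 0.01, 0, 0, 0, 0, 0, 0, 0, 0, 0, 0, 0, 0]}}

```text
time: 9.72
tool_pos: [0.5402, -0.0089, 0.2737]
tcp_rot: [-1.219, -2.875, 0.057]
wrist_force: [-0.1, 0.2, -3.6]
width: 0.208
```

```bash
python3 - <<'E'
from h import *
s=st()
E
```

```text
{'time': 9.725, 'q': [-0.0454, 0.0117, 1.8369, -0.0288, 1.3232, -2.3775], 'joint_vel': [0.0012, -0.0025, 0.001, -0.0005, -0.0019, -0.0008], 'joint_torque': [-0.0342, -39.3466, -38.7291, -0.2307, 0.2316, -0.0037], 'tool_pos': [0.5402, -0.0089, 0.2737], 'tcp_rot': [-1.2189, -2.8749, 0.0572], 'wrist_force': [-0.0504, 0.214, -3.6264], 'torque': [0.0713, -0.0939, 0.0138], 'width': 0.2078}
```

{"method": "arm_command", "body": {"steps": [0, 0.005, 0.12, 0, 0, 0, 0, 0, 0.005, 0.12, 0, 0, 0, 0, 0, 0.003, 0.08, 0, 0, 0, 0, 0, 0, 0, 0, 0, 0, 0]}}

```text
time: 10.22
tool_pos: [0.5403, -0.0091, 0.2637]
tcp_rot: [-1.219, -2.875, 0.058]
wrist_force: [-0.5, 0.5, -4.4]
width: 0.211
```

```bash
python3 - <<'E'
from h import *
s=st()
E
```

```text
{'time': 10.225, 'q': [-0.0454, 0.0174, 1.8495, -0.0295, 1.3045, -2.3769], 'joint_vel': [-0.0003, -0.0042, -0.0074, 0.0046, 0.0063, -0.0063], 'joint_torque': [0.1426, -39.4711, -38.3582, -0.1238, 0.2895, -0.0007], 'tool_pos': [0.5403, -0.0091, 0.2637], 'tcp_rot': [-1.219, -2.8754, 0.0578], 'wrist_force': [-0.4647, 0.5106, -4.3614], 'torque': [0.0148, -0.1766, -0.0026], 'width': 0.2106}
```

{"method": "arm_command", "body": {"steps": [0, 0.002, 0.05, 0, 0, 0, 0, 0, 0.002, 0.05, 0, 0, 0, 0, 0, 0, 0, 0, 0, 0, 0]}}

```text
time: 10.6
tool_pos: [0.5404, -0.0091, 0.261]
tcp_rot: [-1.219, -2.876, 0.057]
wrist_force: [0.7, 0.0, -3.6]
width: 0.204
```

```bash
python3 - <<'E'
from h import *
s=st()
E
```

```text
{'time': 10.6, 'q': [-0.0454, 0.019, 1.8529, -0.0294, 1.299, -2.3767], 'joint_vel': [-0.0007, -0.0007, -0.0039, 0.0006, 0.0016, -0.0026], 'joint_torque': [0.1934, -39.5834, -38.3685, -0.0701, 0.3137, -0.0009], 'tool_pos': [0.5404, -0.0091, 0.261], 'tcp_rot': [-1.2192, -2.8758, 0.0573], 'wrist_force': [0.7237, 0.0311, -3.6039], 'torque': [-0.0255, -0.1768, 0.0389], 'width': 0.204}
```

{"method": "arm_command", "body": {"steps": [0, 0.002, 0.05, 0, 0, 0, 0, 0, 0.002, 0.05, 0, 0, 0, 0, 0, 0, 0, 0, 0, 0, 0]}}

```text
time: 10.98
tool_pos: [0.5408, -0.0091, 0.2593]
tcp_rot: [-1.22, -2.877, 0.057]
wrist_force: [-1.8, -0.2, 2.8]
width: 0.207
```

```bash
python3 - <<'E'
from h import *
s=st()
E
```

```text
{'time': 10.975, 'q': [-0.0453, 0.0199, 1.8552, -0.0294, 1.2945, -2.3765], 'joint_vel': [-0.0007, -0.0011, 0.0024, -0.0003, -0.0028, 0.0005], 'joint_torque': [0.1666, -35.987, -35.6037, -0.0491, -0.4576, 0.0085], 'tool_pos': [0.5408, -0.0091, 0.2593], 'tcp_rot': [-1.2197, -2.8769, 0.0567], 'wrist_force': [-1.8045, -0.1749, 2.753], 'torque': [-0.0076, 0.3395, -0.0194], 'width': 0.2065}
```

{"method": "arm_command", "body": {"steps": [-0.007, 0, 0, 0, 0.028, 0.7, 0, -0.007, 0, 0, 0, 0.028, 0.7, 0]}}

```text
time: 11.22
tool_pos: [0.541, -0.0094, 0.2592]
tcp_rot: [-1.429, -2.775, 0.055]
wrist_force: [-0.7, 0.5, 4.1]
width: 0.208
```

{"method": "arm_command", "body": {"steps": [-0.007, 0, 0, 0, 0.028, 0.7, 0, 0, 0, 0, 0, 0, 0, 0]}}

```text
time: 11.48
tool_pos: [0.5411, -0.0096, 0.2591]
tcp_rot: [-1.525, -2.722, 0.054]
wrist_force: [-1.7, 0.2, 5.3]
width: 0.207
```

{"method": "arm_command", "body": {"steps": [-0.007, 0, 0, 0, 0.028, 0.7, 0, -0.007, 0, 0, 0, 0.028, 0.7, 0]}}

```text
time: 11.72
tool_pos: [0.5409, -0.0102, 0.2578]
tcp_rot: [-1.721, -2.599, 0.053]
wrist_force: [-0.5, -0.5, -1.9]
width: 0.207
```

{"method": "arm_command", "body": {"steps": [-0.007, 0, 0, 0, 0.028, 0.7, 0, 0, 0, 0, 0, 0, 0, 0]}}

```text
time: 11.98
tool_pos: [0.5409, -0.0103, 0.2571]
tcp_rot: [-1.811, -2.535, 0.053]
wrist_force: [-0.0, -1.3, -4.5]
width: 0.206
```

{"method": "arm_command", "body": {"steps": [0, 0.003, 0.07, 0, 0, 0, 0, 0, 0.003, 0.07, 0, 0, 0, 0, 0, 0, 0, 0, 0, 0, 0]}}

```text
time: 12.35
tool_pos: [0.541, -0.0102, 0.2536]
tcp_rot: [-1.812, -2.534, 0.052]
wrist_force: [-1.1, -2.0, -2.0]
width: 0.209
```

```bash
python3 - <<'E'
from h import *
s=st();rel([.5366,-.0102,.243],s=s)
E
```

```text
{'time': 12.35, 'q': [-0.0559, 0.0309, 1.8546, -0.0152, 1.2954, -1.9515], 'joint_vel': [0.0011, 0.0006, -0.0011, 0.0032, 0.0001, 0.007], 'joint_torque': [0.9701, -39.4457, -37.9127, 0.6372, 0.0755, -0.049], 'tool_pos': [0.541, -0.0102, 0.2536], 'tcp_rot': [-1.8125, -2.5344, 0.0519], 'wrist_force': [-1.1033, -2.0198, -2.0008], 'torque': [-0.4227, 0.0303, -0.0956], 'width': 0.2094}
pos [ 0.541  -0.0102  0.2536] yaw 108.86 tiltz [-0.04   -0.0124 -0.9991] t 12.35 q6 -111.8 w 0.209
shift now/after-turn units [ 0.047 -0.123  0.358]
```

{"method": "arm_command", "body": {"steps": [-0.02, -0.015, 0.05, 0, 0.008, 0.2, 0, 0, 0.004, 0.1, 0, 0, 0, 0, 0, 0.004, 0.1, 0, 0, 0, 0, 0, 0, 0, 0, 0, 0, 0]}}

```text
time: 12.85
tool_pos: [0.5408, -0.0106, 0.2462]
tcp_rot: [-1.839, -2.515, 0.05]
wrist_force: [0.7, 0.2, -1.4]
width: 0.209
```

```bash
python3 - <<'E'
from h import *
s=st()
E
```

```text
{'time': 12.85, 'q': [-0.0576, 0.0354, 1.8637, -0.0137, 1.2817, -1.9319], 'joint_vel': [0.0001, 0.0004, -0.0009, -0.0011, 0.0005, -0.0055], 'joint_torque': [0.0578, -38.8465, -37.1273, -0.0808, 0.0011, -0.0627], 'tool_pos': [0.5408, -0.0106, 0.2462], 'tcp_rot': [-1.8394, -2.5145, 0.0503], 'wrist_force': [0.7288, 0.1764, -1.3693], 'torque': [0.0051, 0.0585, -0.089], 'width': 0.2086}
```

{"method": "arm_command", "body": {"steps": [0, 0.002, 0.05, 0, 0.008, 0.2, 0, 0, 0.003, 0.07, 0, 0, 0, 0, 0, 0.001, 0.04, 0, 0, 0, 0, 0, 0, 0, 0, 0, 0, 0]}}

```text
time: 13.35
tool_pos: [0.5412, -0.0106, 0.2431]
tcp_rot: [-1.866, -2.496, 0.049]
wrist_force: [-2.2, -0.4, 6.7]
width: 0.209
```

```bash
python3 - <<'E'
from h import *
s=st()
E
```

```text
{'time': 13.35, 'q': [-0.058, 0.0375, 1.8673, -0.0129, 1.275, -1.9115], 'joint_vel': [0.0005, -0.002, 0.0012, 0.0004, -0.0017, 0.0057], 'joint_torque': [-0.2268, -35.2723, -34.6212, -0.2291, -0.946, -0.0428], 'tool_pos': [0.5412, -0.0106, 0.2431], 'tcp_rot': [-1.866, -2.4957, 0.0489], 'wrist_force': [-2.2225, -0.3789, 6.7465], 'torque': [0.1471, 0.6401, -0.0901], 'width': 0.2088}
```

{"method": "arm_command", "body": {"steps": [0, 0, 0, 0, 0, 0, 0.45, 0, 0, 0, 0, 0, 0, 0.45, 0, 0, 0, 0, 0, 0, 0.45, 0, -0.1, 0, -0.4, 0, 0, 0.45, 0, 0, 0, 0, 0, 0, 0.45]}}

```text
time: 13.98
tool_pos: [0.5375, -0.0118, 0.2417]
tcp_rot: [-1.881, -2.515, -0.002]
wrist_force: [0.6, -0.0, 0.2]
width: 0.451
```

```bash
python3 - <<'E'
from h import *
s=st();rel([.5366,-.0102,.240],s=s)
snap('side','side8')
crop('side8',325,170,405,250,9,'p3')
snap('top','top8')
crop('top8',325,170,405,240,10,'p4')
E
```

```text
{'time': 13.975, 'q': [-0.0691, 0.0061, 1.9015, 0.0014, 1.2342, -1.9267], 'joint_vel': [0.0025, 0.011, -0.0149, -0.0015, 0.0087, 0.0059], 'joint_torque': [-0.0495, -36.9326, -36.1017, 0.0365, -0.0645, -0.0513], 'tool_pos': [0.5375, -0.0118, 0.2417], 'tcp_rot': [-1.8812, -2.5149, -0.0016], 'wrist_force': [0.5932, -0.0465, 0.2328], 'torque': [-0.0233, 0.0167, 0.0241], 'width': 0.4511}
pos [ 0.5375 -0.0118  0.2417] yaw 106.4 tiltz [-1.0e-04  1.4e-03 -1.0e+00] t 13.975 q6 -110.4 w 0.451
shift now/after-turn units [ 0.059 -0.012  0.056]
```

View pics/p3.png

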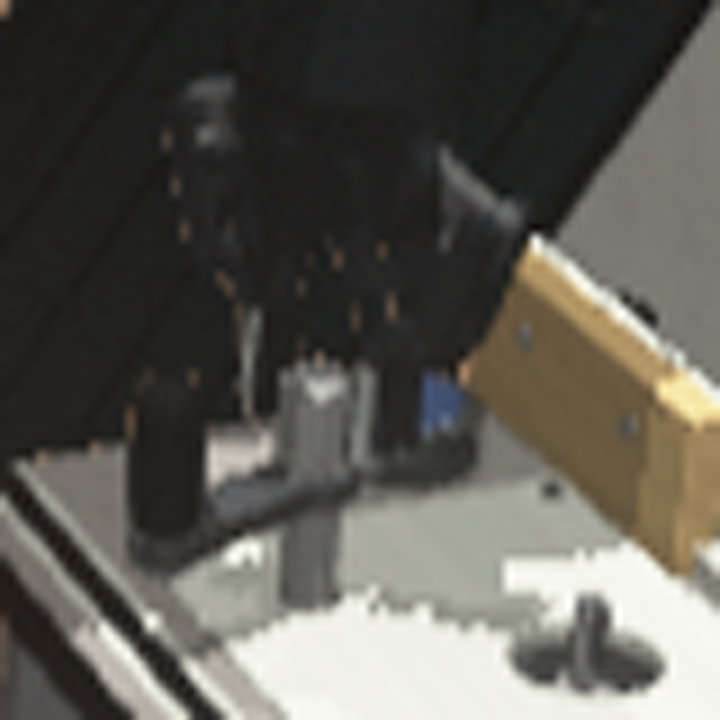

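View pics/p4.png

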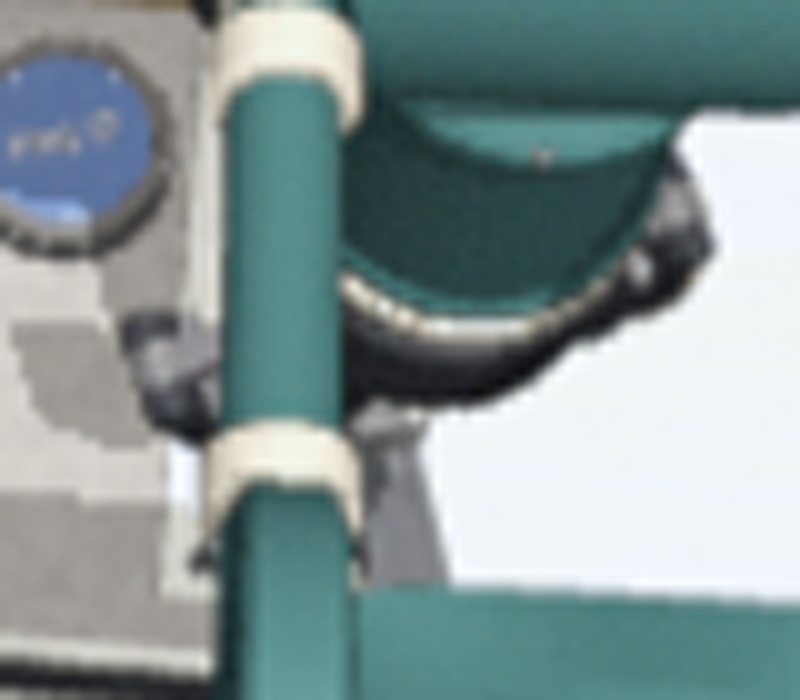

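{"method": "arm_command", "body": {"steps": [0.03, 0, 0, 0, 0, 0, 0, 0, 0, 0, 0, 0, 0, 0, 0, 0, 0, 0, 0, 0, 0, 0, 0, 0, 0, 0, 0.5, 0, 0, 0, 0, 0, 0, 1, 0], "squeeze": 100}}

```text
time: 14.7
tool_pos: [0.538, -0.0108, 0.2421]
tcp_rot: [-2.076, -2.357, -0.002]
wrist_force: [-0.4, -0.4, 2.8]
width: 0.214
```

```bash
python3 - <<'E'
from h import *
s=st();rel([.5366,-.0102,.240],s=s)
E
```

```text
{'time': 14.7, 'q': [-0.0672, 0.0062, 1.9005, 0.0014, 1.2343, -1.7652], 'joint_vel': [-0.002, -0.0013, -0.0006, 0.0001, 0.0018, 0.8457], 'joint_torque': [-0.0047, -35.2723, -35.194, 0.0075, -0.1885, -1.0023], 'tool_pos': [0.538, -0.0108, 0.2421], 'tcp_rot': [-2.0761, -2.3574, -0.0022], 'wrist_force': [-0.387, -0.4458, 2.7665], 'torque': [0.0514, 0.0635, 0.0234], 'width': 0.2143}
pos [ 0.538  -0.0108  0.2421] yaw 97.26 tiltz [ 7.0e-04  1.3e-03 -1.0e+00] t 14.7 q6 -101.1 w 0.214
shift now/after-turn units [ 0.026 -0.042  0.072]
```

{"method": "arm_command", "body": {"steps": [0, 0, 0, 0, 0, 1, 0, 0, 0, 0, 0, 0, 1, 0, 0, 0, 0, 0, 0, 1, 0, 0, 0, 0, 0, 0, 1, 0, 0, 0, 0, 0, 0, 1, 0]}}

```text
time: 15.32
tool_pos: [0.5379, -0.0106, 0.2422]
tcp_rot: [-2.615, -1.74, -0.002]
wrist_force: [-0.8, 1.9, 2.3]
width: 0.21
```

```bash
python3 - <<'E'
from h import *
s=st();rel([.5366,-.0102,.240],s=s)
E
```

```text
{'time': 15.325, 'q': [-0.067, 0.0062, 1.9005, 0.0017, 1.2344, -1.2417], 'joint_vel': [-0.0008, -0.0008, -0.0, -0.0013, 0.0015, 0.831], 'joint_torque': [-0.4951, -35.2961, -35.1588, -0.1159, -0.2383, -0.6371], 'tool_pos': [0.5379, -0.0106, 0.2422], 'tcp_rot': [-2.6148, -1.7396, -0.0022], 'wrist_force': [-0.8469, 1.9449, 2.2678], 'torque': [0.1618, 0.1697, 0.2325], 'width': 0.2104}
pos [ 0.5379 -0.0106  0.2422] yaw 67.27 tiltz [ 6.0e-04  1.6e-03 -1.0e+00] t 15.325 q6 -71.1 w 0.21
shift now/after-turn units [-0.005 -0.046  0.072]
```

{"method": "arm_command", "body": {"steps": [0.015, -0.005, 0, 0, 0, 1, 0, 0, 0, 0, 0, 0, 1, 0, 0, 0, 0, 0, 0, 1, 0, 0, 0, 0, 0, 0, 1, 0, 0, 0, 0, 0, 0, 1, 0, 0, 0, 0, 0, 0, 1, 0, 0, 0, 0, 0, 0, 1, 0, 0, 0, 0, 0, 0, 1, 0, 0, 0, 0, 0, 0, 1, 0, 0, 0, 0, 0, 0, 1, 0]}}

```text
time: 16.58
tool_pos: [0.5379, -0.0102, 0.2421]
tcp_rot: [-3.134, -0.199, -0.001]
wrist_force: [-0.4, 0.1, 2.6]
width: 0.211
```

```bash
python3 - <<'E'
from h import *
s=st();rel([.538,-.0106,.240],s=s)
E
```

```text
{'time': 16.575, 'q': [-0.0662, 0.0062, 1.9005, 0.0017, 1.2345, -0.1935], 'joint_vel': [-0.0005, 0.001, -0.0007, 0.0015, -0.0022, 0.8293], 'joint_torque': [-0.4564, -35.2401, -35.191, -0.1076, -0.2367, -0.6389], 'tool_pos': [0.5379, -0.0102, 0.2421], 'tcp_rot': [-3.1338, -0.1989, -0.001], 'wrist_force': [-0.4214, 0.0964, 2.5511], 'torque': [0.1441, 0.1125, 0.2323], 'width': 0.2113}
pos [ 0.5379 -0.0102  0.2421] yaw 7.26 tiltz [ 5.0e-04  1.6e-03 -1.0e+00] t 16.575 q6 -11.1 w 0.211
shift now/after-turn units [0.001 0.015 0.071]
```

Forces small, steady winding torque. Continue.

{"method": "arm_command", "body": {"steps": [0, 0, 0, 0, 0, 1, 0, 0, 0, 0, 0, 0, 1, 0, 0, 0, 0, 0, 0, 1, 0, 0, 0, 0, 0, 0, 1, 0, 0, 0, 0, 0, 0, 1, 0, 0, 0, 0, 0, 0, 1, 0, 0, 0, 0, 0, 0, 1, 0, 0, 0, 0, 0, 0, 1, 0, 0, 0, 0, 0, 0, 1, 0, 0, 0, 0, 0, 0, 1, 0]}}

```text
time: 17.82
tool_pos: [0.5382, -0.01, 0.2421]
tcp_rot: [-2.813, 1.394, -0.0]
wrist_force: [-0.1, 0.5, 2.7]
width: 0.214
```

{"method": "arm_command", "body": {"steps": [0, 0, 0, 0, 0, 1, 0, 0, 0, 0, 0, 0, 1, 0, 0, 0, 0, 0, 0, 1, 0, 0, 0, 0, 0, 0, 1, 0, 0, 0, 0, 0, 0, 1, 0, 0, 0, 0, 0, 0, 1, 0, 0, 0, 0, 0, 0, 1, 0, 0, 0, 0, 0, 0, 1, 0]}}

```text
time: 18.82
tool_pos: [0.5383, -0.0101, 0.2422]
tcp_rot: [-2.003, 2.418, 0.0]
wrist_force: [0.5, 0.8, 1.4]
width: 0.208
```

```bash
python3 - <<'E'
from h import *
s=st();rel([.538,-.0106,.240],s=s)
E
```

```text
{'time': 18.825, 'q': [-0.0661, 0.0063, 1.9003, 0.0018, 1.2335, 1.6914], 'joint_vel': [-0.0018, 0.001, 0.0016, -0.0, 0.0007, 0.8309], 'joint_torque': [-0.5855, -35.5954, -35.0029, -0.1232, 0.2343, -0.6382], 'tool_pos': [0.5383, -0.0101, 0.2422], 'tcp_rot': [-2.0026, 2.4177, 0.0003], 'wrist_force': [0.5069, 0.7598, 1.4038], 'torque': [0.0613, -0.114, 0.2573], 'width': 0.2076}
pos [ 0.5383 -0.0101  0.2422] yaw -100.73 tiltz [ 0.0016  0.0016 -1.    ] t 18.825 q6 96.9 w 0.208
shift now/after-turn units [0.018 0.008 0.072]
```

{"method": "arm_command", "body": {"steps": [0, 0, 0, 0, 0, 1, 0, 0, 0, 0, 0, 0, 1, 0, 0, 0, 0, 0, 0, 1, 0, 0, 0, 0, 0, 0, 1, 0, 0, 0, 0, 0, 0, 1, 0, 0, 0, 0, 0, 0, 1, 0, 0, 0, 0, 0, 0, 0.8, 0, 0, 0, 0, 0, 0, 0, 0]}}

```text
time: 19.82
tool_pos: [0.5384, -0.0102, 0.2422]
tcp_rot: [-1.04, 2.962, 0.001]
wrist_force: [0.5, 0.6, 1.5]
width: 0.215
```

```bash
python3 - <<'E'
from h import *
s=st();rel([.538,-.0106,.240],s=s)
snap('side','side9')
crop('side9',325,170,425,260,8,'q3')
snap('top','top9')
crop('top9',325,160,425,240,8,'q4')
E
```

```text
{'time': 19.825, 'q': [-0.0662, 0.0063, 1.9003, 0.0016, 1.2335, 2.3996], 'joint_vel': [0.0002, -0.0008, -0.0007, 0.001, 0.0003, -0.0263], 'joint_torque': [-0.1971, -35.4416, -34.6234, -0.0467, 0.3978, 0.3255], 'tool_pos': [0.5384, -0.0102, 0.2422], 'tcp_rot': [-1.04, 2.9624, 0.0012], 'wrist_force': [0.5282, 0.5811, 1.4591], 'torque': [0.0009, -0.2756, 0.0516], 'width': 0.215}
pos [ 0.5384 -0.0102  0.2422] yaw -141.31 tiltz [ 0.0016  0.0014 -1.    ] t 19.825 q6 137.5 w 0.215
shift now/after-turn units [ 0.017 -0.002  0.073]
```

View pics/q3.png

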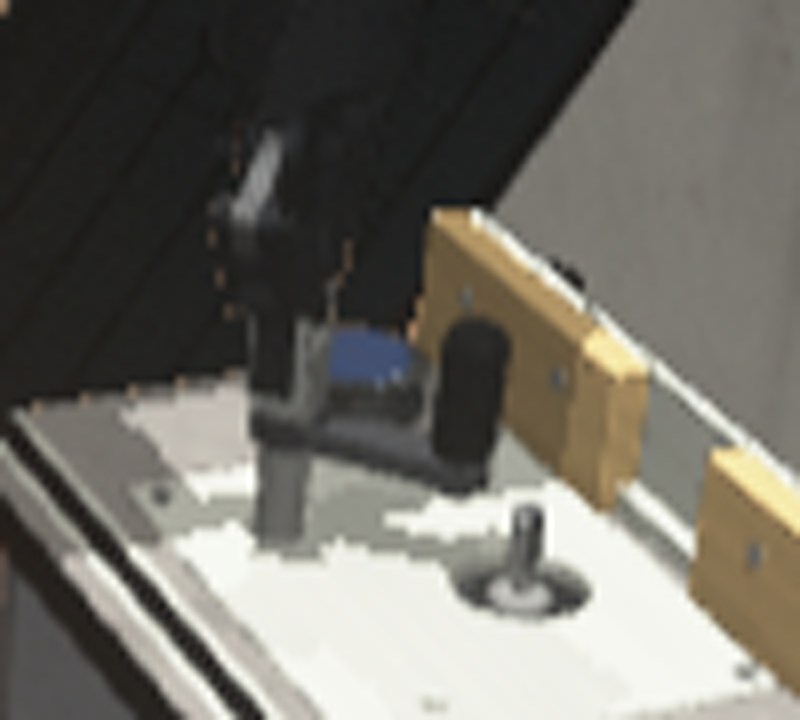

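View pics/q4.png

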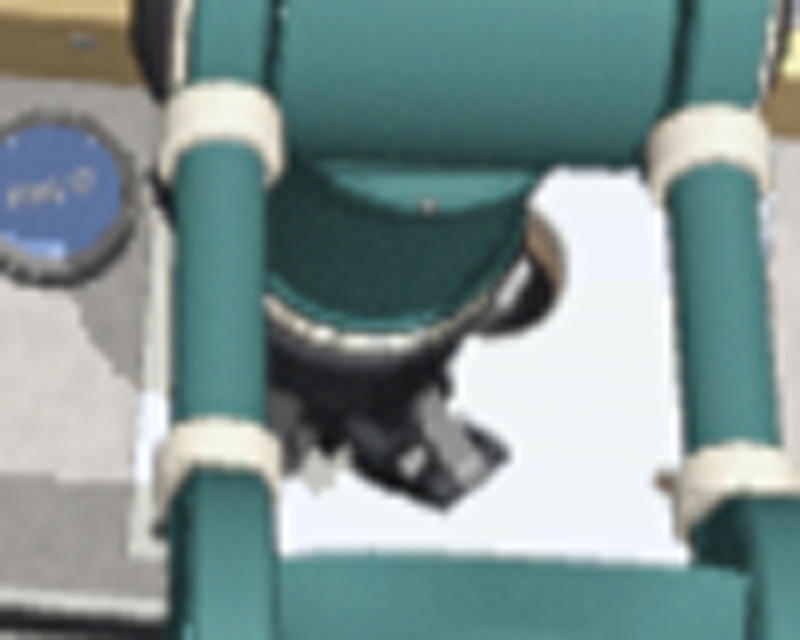

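{"method": "arm_command", "body": {"steps": [0, 0, 0, 0, 0, 0, 0.45, 0, 0, 0, 0, 0, 0, 0.45, 0, 0, 0, 0, 0, 0, 0.45, 0, 0, 0, 0, 0, -1, 0.45, 0, 0, 0, 0, 0, -1, 0.45, 0, 0, 0, 0, 0, -1, 0.45, 0, 0, 0, 0, 0, -1, 0.45, 0, 0, 0, 0, 0, -1, 0.45]}}

```text
time: 20.92
tool_pos: [0.5376, -0.0103, 0.2416]
tcp_rot: [-1.775, 2.591, 0.002]
wrist_force: [-0.5, 0.7, 0.1]
width: 0.454
```

{"method": "arm_command", "body": {"steps": [0, 0, 0, 0, 0, -1, 0.45, 0, 0, 0, 0, 0, -1, 0.45, 0, 0, 0, 0, 0, -1, 0.45, 0, 0, 0, 0, 0, -1, 0.45, 0, 0, 0, 0, 0, -1, 0.45, 0, 0, 0, 0, 0, -1, 0.45, 0, 0, 0, 0, 0, -1, 0.45, 0, 0, 0, 0, 0, -1, 0.45, 0, 0, 0, 0, 0, -1, 0.45, 0, 0, 0, 0, 0, -1, 0.45]}}

```text
time: 22.18
tool_pos: [0.5376, -0.0103, 0.2417]
tcp_rot: [-2.832, 1.356, 0.001]
wrist_force: [0.0, -0.5, -0.3]
width: 0.446
```

{"method": "arm_command", "body": {"steps": [0, 0, 0, 0, 0, -1, 0.45, 0, 0, 0, 0, 0, -1, 0.45, 0, 0, 0, 0, 0, -1, 0.45, 0, 0, 0, 0, 0, -1, 0.45, 0, 0, 0, 0, 0, -1, 0.45, 0, 0, 0, 0, 0, -1, 0.45, 0, 0, 0, 0, 0, -1, 0.45, 0, 0, 0, 0, 0, -1, 0.45, 0, 0, 0, 0, 0, -1, 0.45, 0, 0, 0, 0, 0, -1, 0.45]}}

```text
time: 23.42
tool_pos: [0.5376, -0.0104, 0.2416]
tcp_rot: [-3.131, -0.242, 0.0]
wrist_force: [0.1, -0.5, -0.4]
width: 0.451
```

{"method": "arm_command", "body": {"steps": [0, 0, 0, 0, 0, -1, 0.45, 0, 0, 0, 0, 0, -1, 0.45, 0, 0, 0, 0, 0, -1, 0.45, 0, 0, 0, 0, 0, -1, 0.45, 0, 0, 0, 0, 0, -1, 0.45, 0, 0, 0, 0, 0, -1, 0.45, 0, 0, 0, 0, 0, -1, 0.45, 0, 0, 0, 0, 0, -1, 0.45, 0, 0, 0, 0, 0, -1, 0.45, 0, 0, 0, 0, 0, -1, 0.45]}}

```text
time: 24.68
tool_pos: [0.5376, -0.0104, 0.2416]
tcp_rot: [-2.591, -1.775, -0.001]
wrist_force: [0.7, 0.1, 0.1]
width: 0.453
```

{"method": "arm_command", "body": {"steps": [0, 0, 0, 0, 0, -1, 0.45, 0, 0, 0, 0, 0, -1, 0.45, 0, 0, 0, 0, 0, -1, 0.45, 0, 0, 0, 0, 0, -1, 0.45, 0, 0, 0, 0, 0, -1, 0.45, 0, 0, 0, 0, 0, -1, 0.45, 0, 0, 0, 0, 0, -1, 0.45, 0, 0, 0, 0, 0, -1, 0.45, 0, 0, 0, 0, 0, -1, 0.45, 0, 0, 0, 0, 0, -0.8, 0.45]}}

```text
time: 25.92
tool_pos: [0.5376, -0.0103, 0.2416]
tcp_rot: [-1.387, -2.818, -0.002]
wrist_force: [0.1, 0.1, 1.1]
width: 0.45
```

```bash
python3 - <<'E'
from h import *
s=st();rel([.538,-.0106,.240],s=s)
snap('side','side10')
crop('side10',325,170,425,260,8,'r3')
E
```

```text
{'time': 25.925, 'q': [-0.0664, 0.0064, 1.9013, 0.0015, 1.2343, -2.294], 'joint_vel': [-0.0008, -0.0, 0.0004, 0.0005, -0.0018, -0.6579], 'joint_torque': [0.0009, -36.656, -36.2897, 0.0068, 0.002, 0.6474], 'tool_pos': [0.5376, -0.0103, 0.2416], 'tcp_rot': [-1.3866, -2.8181, -0.0019], 'wrist_force': [0.1194, 0.1443, 1.1196], 'torque': [0.0088, 0.0407, -0.0387], 'width': 0.4496}
pos [ 0.5376 -0.0103  0.2416] yaw 127.6 tiltz [-2.0e-04  1.4e-03 -1.0e+00] t 25.925 q6 -131.4 w 0.45
shift now/after-turn units [-0.015  0.006  0.054]
```

View pics/r3.png

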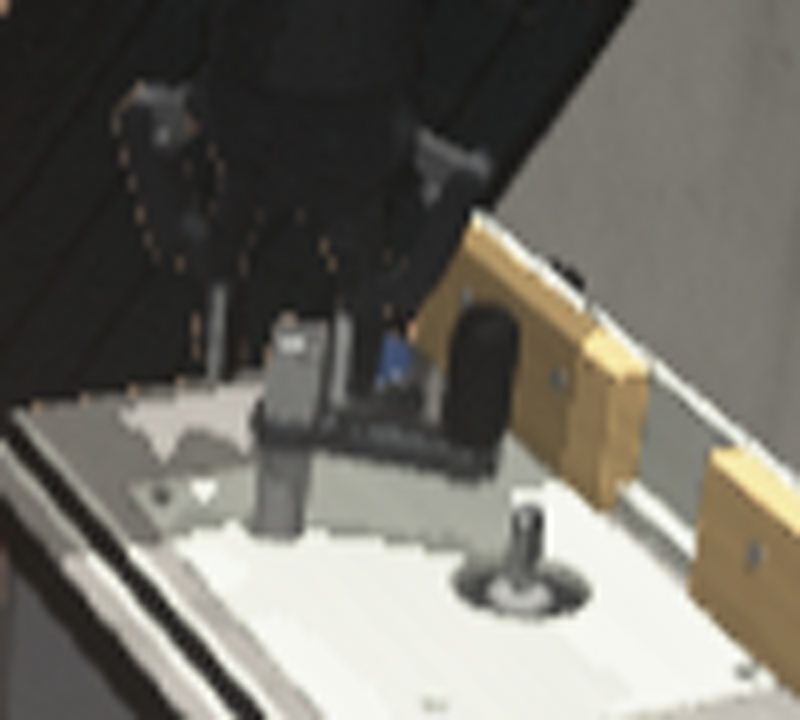

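```bash
python3 - <<'E'
from h import *
for z in(.17,.174,.19,.195,.2,.207,.2125): print(z,proj('side10',[.5961,-.0819,z]))
h=proj('side10',[.5366,-.0102,.17]);print(h,'hole seen',359.4-.5,236.2-.5,'big seen',390.4-.5,243-.5)
crop('side10',375,220,405,252,20,'r4')
crop('side0',375,220,405,252,20,'r5')
E
```

```text
0.17 [388.58369947 242.1961959 ]
0.174 [388.72788789 241.00242045]
0.19 [389.30915493 236.18995132]
0.195 [389.49229634 234.67367337]
0.2 [389.67615715 233.15143934]
0.207 [389.93477897 231.01023847]
0.2125 [390.1389845  229.31956494]
[357.80453406 235.31191233] hole seen 358.9 235.7 big seen 389.9 242.5
```

View pics/r4.png

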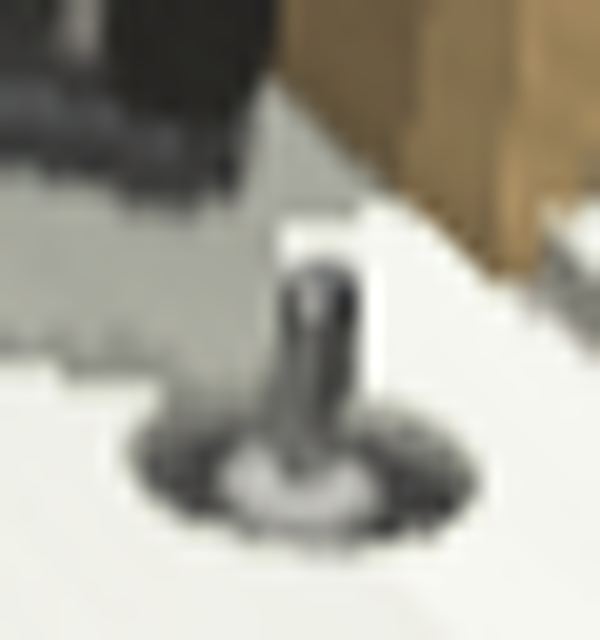

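{"method": "arm_command", "body": {"steps": [0, 0, 0, 0, 0, 0, 0, 0, 0, 0, 0, 0, 0, 0, 0, 0, 0, 0, 0, 0, 0, 0, 0, 0, 0, 0, 0.5, 0, 0, 0, 0, 0, 0, 1, 0, 0, 0, 0, 0, 0, 1, 0]}}

```text
time: 26.72
tool_pos: [0.538, -0.0104, 0.2422]
tcp_rot: [1.751, 2.608, 0.002]
wrist_force: [0.7, -1.0, 3.0]
width: 0.215
```

```bash
python3 - <<'E'
from h import *
s=st();rel([.538,-.0106,.240],s=s)
E
```

```text
{'time': 26.725, 'q': [-0.0663, 0.0061, 1.9005, 0.0012, 1.234, -2.0257], 'joint_vel': [-0.0003, -0.0018, -0.0009, -0.0012, -0.0, 0.8297], 'joint_torque': [0.0025, -35.5577, -34.9172, 0.2105, 0.2489, -0.6423], 'tool_pos': [0.538, -0.0104, 0.2422], 'tcp_rot': [1.7511, 2.6081, 0.0023], 'wrist_force': [0.7066, -1.0422, 2.9898], 'torque': [-0.0801, -0.0967, 0.2442], 'width': 0.215}
pos [ 0.538  -0.0104  0.2422] yaw 112.24 tiltz [ 0.001   0.0011 -1.    ] t 26.725 q6 -116.1 w 0.215
shift now/after-turn units [-0.006 -0.004  0.073]
```

{"method": "arm_command", "body": {"steps": [0, 0, 0, 0, 0, 1, 0, 0, 0, 0, 0, 0, 1, 0, 0, 0, 0, 0, 0, 1, 0, 0, 0, 0, 0, 0, 1, 0, 0, 0, 0, 0, 0, 1, 0]}}

```text
time: 27.35
tool_pos: [0.538, -0.0104, 0.2422]
tcp_rot: [-2.366, -2.066, -0.002]
wrist_force: [-0.6, -0.1, 1.6]
width: 0.215
```

{"method": "arm_command", "body": {"steps": [0, 0, 0, 0, 0, 1, 0, 0, 0, 0, 0, 0, 1, 0, 0, 0, 0, 0, 0, 1, 0, 0, 0, 0, 0, 0, 1, 0]}}

```text
time: 27.85
tool_pos: [0.5379, -0.0103, 0.2422]
tcp_rot: [-2.744, -1.529, -0.002]
wrist_force: [-0.1, 0.2, 1.6]
width: 0.216
```

```bash
python3 - <<'E'
from h import *
s=bot.read_state();print(s['torque'],s['wrist_force'],s['joint_torque'][5]);rel([.538,-.0106,.240],s=s)
snap('side','side11')
crop('side11',375,220,405,252,20,'s4')
E
```

```text
[ 0.05589716 -0.15596577  0.20778347] [-0.05946212  0.15806015  1.59336031] -0.6398893520236015
pos [ 0.5379 -0.0103  0.2422] yaw 58.24 tiltz [ 8.0e-04  1.3e-03 -1.0e+00] t 27.85 q6 -62.1 w 0.216
shift now/after-turn units [-0.008  0.007  0.073]
```

View pics/s4.png

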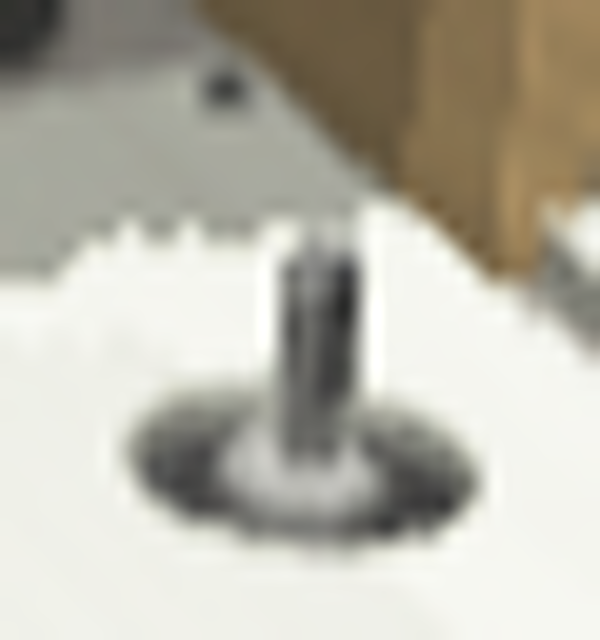

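{"method": "arm_command", "body": {"steps": [0, 0, 0, 0, 0, 0.6, 0, 0, 0, 0, 0, 0, 0.6, 0]}}

```text
time: 28.15
tool_pos: [0.5379, -0.0103, 0.2422]
tcp_rot: [-2.832, -1.357, -0.002]
wrist_force: [-0.7, 0.2, 2.8]
width: 0.212
```

```bash
cat > t.py <<'E'
from h import *
s=bot.read_state(); r=R.from_rotvec(s['tcp_rot']).as_matrix()
print('tz',s['torque'][2].round(3),'q6',np.degrees(s['q'][5]).round(2),'yaw',np.degrees(np.arctan2(r[1,0],r[0,0])).round(2),'F',np.round(s['wrist_force'],1),'t',s['time'])
E
python3 t.py
```

```text
tz 0.229 q6 -55.04 yaw 51.21 F [-0.7  0.2  2.8] t 28.15
```

{"method": "arm_command", "body": {"steps": [0, 0, 0, 0, 0, 0.6, 0, 0, 0, 0, 0, 0, 0.6, 0]}}

```text
time: 28.4
tool_pos: [0.538, -0.0103, 0.2422]
tcp_rot: [-2.912, -1.177, -0.002]
wrist_force: [0.3, -0.3, 3.1]
width: 0.214
```

```bash
python3 t.py
```

```text
tz 0.222 q6 -47.84 yaw 44.02 F [ 0.3 -0.3  3.1] t 28.4
```

{"method": "arm_command", "body": {"steps": [0, 0, 0, 0, 0, 0.6, 0, 0, 0, 0, 0, 0, 0.6, 0]}}

```text
time: 28.65
tool_pos: [0.538, -0.0103, 0.2422]
tcp_rot: [-2.98, -0.992, -0.002]
wrist_force: [-0.1, -0.1, 2.2]
width: 0.215
```

```bash
python3 t.py
```

```text
tz 0.274 q6 -40.64 yaw 36.81 F [-0.1 -0.1  2.2] t 28.65
```

{"method": "arm_command", "body": {"steps": [0, 0, 0, 0, 0, 0.5, 0, 0, 0, 0, 0, 0, 0.5, 0]}}

```text
time: 28.9
tool_pos: [0.538, -0.0103, 0.2422]
tcp_rot: [-3.028, -0.835, -0.002]
wrist_force: [0.3, -0.6, 1.6]
width: 0.215
```

```bash
python3 t.py
```

```text
tz 0.258 q6 -34.65 yaw 30.83 F [ 0.3 -0.6  1.6] t 28.9
```

{"method": "arm_command", "body": {"steps": [0, 0, 0, 0, 0, 0.5, 0, 0, 0, 0, 0, 0, 0.5, 0]}}

```text
time: 29.15
tool_pos: [0.5379, -0.0103, 0.2422]
tcp_rot: [-3.067, -0.675, -0.002]
wrist_force: [-0.3, 0.3, 2.4]
width: 0.214
```

```bash
python3 t.py
```

```text
tz 0.224 q6 -28.66 yaw 24.83 F [-0.3  0.3  2.4] t 29.15
```

{"method": "arm_command", "body": {"steps": [0, 0, 0, 0, 0, 0.5, 0, 0, 0, 0, 0, 0, 0.5, 0]}}

```text
time: 29.4
tool_pos: [0.538, -0.0103, 0.2422]
tcp_rot: [-3.098, -0.514, -0.002]
wrist_force: [0.6, 0.5, 1.7]
width: 0.221
```

```bash
python3 t.py
```

```text
tz 0.195 q6 -22.66 yaw 18.83 F [0.6 0.5 1.7] t 29.4
```

{"method": "arm_command", "body": {"steps": [0, 0, 0, 0, 0, 0.5, 0, 0, 0, 0, 0, 0, 0.5, 0]}}

```text
time: 29.65
tool_pos: [0.538, -0.0102, 0.2422]
tcp_rot: [-3.121, -0.351, -0.002]
wrist_force: [0.5, -0.7, 3.0]
width: 0.217
```

```bash
python3 t.py
```

```text
tz 0.29 q6 -16.66 yaw 12.83 F [ 0.5 -0.7  3. ] t 29.65
```

{"method": "arm_command", "body": {"steps": [0, 0, 0, 0, 0, 0.5, 0, 0, 0, 0, 0, 0, 0.5, 0]}}

```text
time: 29.9
tool_pos: [0.538, -0.0103, 0.2422]
tcp_rot: [-3.135, -0.187, -0.001]
wrist_force: [0.5, -0.3, 2.3]
width: 0.211
```

```bash
python3 t.py
python3 - <<'E'
from h import *
snap('side','side12')
crop('side12',375,220,405,252,20,'s5')
E
```

```text
tz 0.208 q6 -10.66 yaw 6.83 F [ 0.5 -0.3  2.3] t 29.9
```

View pics/s5.png

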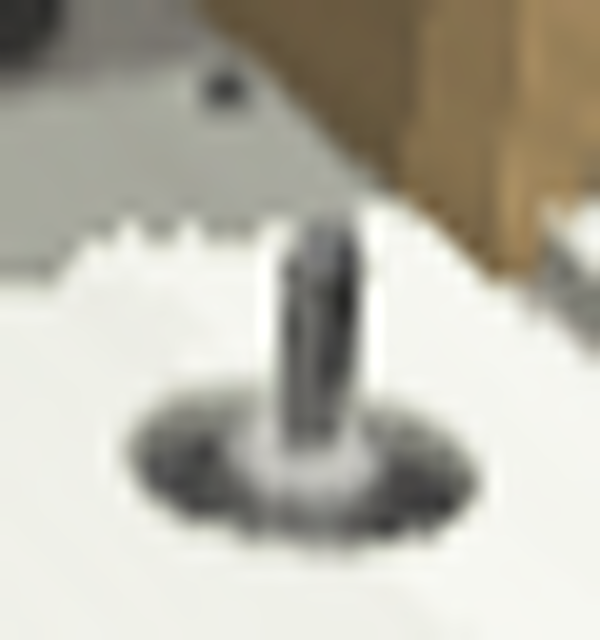

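{"method": "arm_command", "body": {"steps": [0, 0, 0, 0, 0, 0.4, 0, 0, 0, 0, 0, 0, 0.4, 0]}}

```text
time: 30.2
tool_pos: [0.538, -0.0102, 0.2422]
tcp_rot: [-3.14, -0.057, -0.001]
wrist_force: [0.7, 0.9, 2.1]
width: 0.214
```

```bash
python3 t.py
```

```text
tz 0.208 q6 -5.9 yaw 2.08 F [0.7 0.9 2.1] t 30.2
```

{"method": "arm_command", "body": {"steps": [0, 0, 0, 0, 0, 0.4, 0, 0, 0, 0, 0, 0, 0.4, 0]}}

```text
time: 30.45
tool_pos: [0.538, -0.0103, 0.2422]
tcp_rot: [-3.139, 0.075, -0.001]
wrist_force: [0.0, 0.7, 2.7]
width: 0.212
```

```bash
python3 t.py
```

```text
tz 0.185 q6 -1.1 yaw -2.72 F [0.  0.7 2.7] t 30.45
```

{"method": "arm_command", "body": {"steps": [0, 0, 0, 0, 0, 0.4, 0, 0, 0, 0, 0, 0, 0.4, 0]}}

```text
time: 30.7
tool_pos: [0.538, -0.0103, 0.2422]
tcp_rot: [-3.133, 0.206, -0.001]
wrist_force: [0.7, 0.6, 3.7]
width: 0.218
```

```bash
python3 t.py
```

```text
tz 0.261 q6 3.69 yaw -7.52 F [0.7 0.6 3.7] t 30.7
```

{"method": "arm_command", "body": {"steps": [0, 0, 0, 0, 0, 0.4, 0, 0, 0, 0, 0, 0, 0.4, 0]}}

```text
time: 30.95
tool_pos: [0.538, -0.0102, 0.2422]
tcp_rot: [-3.122, 0.337, -0.001]
wrist_force: [0.0, 0.8, 2.5]
width: 0.216
```

```bash
python3 t.py
```

```text
tz 0.218 q6 8.5 yaw -12.32 F [0.  0.8 2.5] t 30.95
```

{"method": "arm_command", "body": {"steps": [0, 0, 0, 0, 0, 0.4, 0, 0, 0, 0, 0, 0, 0.4, 0]}}

```text
time: 31.2
tool_pos: [0.538, -0.0102, 0.2422]
tcp_rot: [-3.105, 0.467, -0.001]
wrist_force: [-0.3, 0.6, 1.3]
width: 0.211
```

```bash
python3 t.py
```

```text
tz 0.189 q6 13.3 yaw -17.12 F [-0.3  0.6  1.3] t 31.2
```

{"method": "arm_command", "body": {"steps": [0, 0, 0, 0, 0, 0.4, 0, 0, 0, 0, 0, 0, 0.4, 0]}}

```text
time: 31.45
tool_pos: [0.538, -0.0102, 0.2422]
tcp_rot: [-3.083, 0.597, -0.001]
wrist_force: [-0.1, 0.6, 1.6]
width: 0.217
```

```bash
python3 t.py
```

```text
tz 0.26 q6 18.1 yaw -21.92 F [-0.1  0.6  1.6] t 31.45
```

{"method": "arm_command", "body": {"steps": [0, 0, 0, 0, 0, 0.4, 0, 0, 0, 0, 0, 0, 0.4, 0]}}

```text
time: 31.7
tool_pos: [0.5379, -0.0103, 0.2422]
tcp_rot: [-3.055, 0.725, -0.001]
wrist_force: [0.6, -0.2, 4.1]
width: 0.217
```

```bash
python3 t.py
python3 - <<'E'
from h import *
snap('side','side13')
crop('side13',375,220,405,252,20,'s6')
E
```

```text
tz 0.439 q6 22.88 yaw -26.7 F [ 0.6 -0.2  4.1] t 31.7
```

View pics/s6.png

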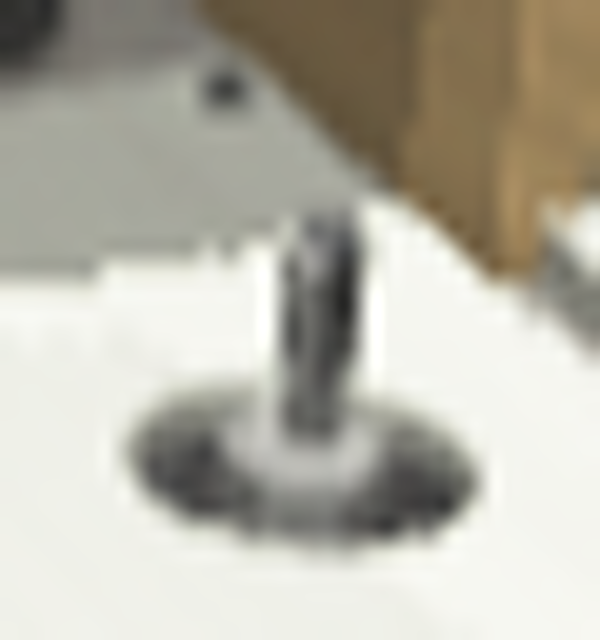

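{"method": "arm_command", "body": {"steps": [0, 0, 0, 0, 0, 0.25, 0, 0, 0, 0, 0, 0, 0, 0]}}

```text
time: 32.0
tool_pos: [0.5379, -0.0103, 0.2422]
tcp_rot: [-3.045, 0.766, -0.001]
wrist_force: [-0.4, 0.6, 4.1]
width: 0.216
```

```bash
python3 t.py
```

```text
tz 0.334 q6 24.4 yaw -28.22 F [-0.4  0.6  4.1] t 32.0
```

{"method": "arm_command", "body": {"steps": [0, 0, 0, 0, 0, 0.3, 0, 0, 0, 0, 0, 0, 0, 0]}}

```text
time: 32.25
tool_pos: [0.5379, -0.0103, 0.2421]
tcp_rot: [-3.032, 0.815, -0.001]
wrist_force: [-0.0, 0.3, 5.0]
width: 0.216
```

```bash
python3 t.py
```

```text
tz 0.355 q6 26.26 yaw -30.09 F [-0.   0.3  5. ] t 32.25
```

{"method": "arm_command", "body": {"steps": [0, 0, 0, 0, 0, 0, 0.45, 0, 0, 0, 0, 0, 0, 0.45, 0, 0, 0, 0, 0, 0, 0.45, 0, 0, -0.2, 0, 0, 0, 0.45, 0, 0, -0.5, 0, 0, 0, 0.45, 0, 0, -0.9, 0, 0, 0, 0.45, 0, 0, -0.9, 0, 0, 0, 0.45, 0, 0, -0.9, 0, 0, 0, 0.45, 0, 0, -0.9, 0, 0, 0, 0.45, 0, 0, 0, 0, 0, 0, 0.45]}}

```text
time: 33.5
tool_pos: [0.5392, -0.0106, 0.3749]
tcp_rot: [-3.031, 0.814, -0.011]
wrist_force: [0.7, -0.0, -0.1]
width: 0.453
```

```bash
python3 t.py
python3 - <<'E'
from h import *
snap('side','side14');snap('top','top14')
crop('side14',325,160,435,260,7,'u1')
E
```

```text
tz -0.003 q6 26.24 yaw -30.07 F [ 0.7 -0.  -0.1] t 33.5
```

View pics/u1.png

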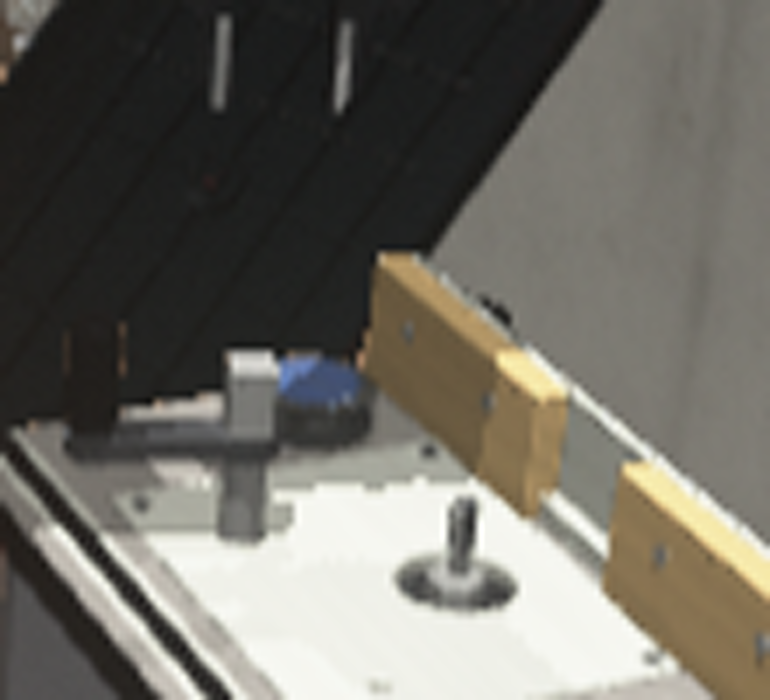

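View pics/top14.png

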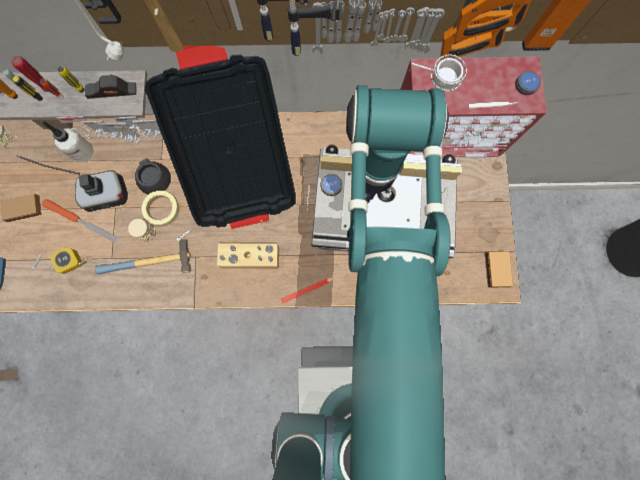

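```bash
python3 -c "
from workcell import bot
print(bot.finish_job())"
```

```text
the job is handed in; nothing more can be done
None
```

The lift is at its top stop and the crank is standing upright, fully home in its seat. The job was handed in at about 33.6 s, with the gripper open and well clear above the crank.

**What I did**
- I took the crank from the rack by its head and tilted the tool 2.4° because the crank had sagged in the grip.
- I lowered it through the hole onto the socket mouth with about 7–9 N of contact, then felt clockwise about 25° until it dropped.
- It went home 16–17 mm lower. I then let go and regripped it with the tool upright.
- I wound it clockwise about 1.1 turns with one regrip part-way. The last stretch was in small steps until the torque rose from about 0.23 to 0.44 N m, and I stopped about 5° later.

**Last checks**
- **Stop:** with the arm still, the torque was 0.33–0.36 N m, against 0.05 at an ordinary pause. That confirms contact with the buffer; I estimate it was pressed in about 0.2 mm.
- **Crank seat:** the side picture shows about 39 mm of shank between the plate and the arm, against the 40 mm expected when home.
- **Collet height:** the bit and collet stand raised in the 50 mm hole. By picture, the bit's top was near 207–209 mm shortly before the stop, against 207 mm nominal, so the height agrees only to about 2 mm. I relied on the torque for the stop itself.
- **Other things:** the rack, tin, pencil, hammer and sanding block look unmoved. The spanner was partly hidden by the arm in the last top picture, so I could not check it fully.

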